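# Set out the balm and oil display on a market stall

### The job

Set out the display on the dark wooden board: the large tin in the centre of the round wooden riser with the small tin centred on top of it, the gift box in the centre of the marble block and square with it, and the tall pipette bottle on the board midway between the two risers and in line with them. Stand the short bottle on the board straight in front of the marble block (on the robot's side), midway between the block and the board's front edge. Everything stands upright; set things down without dropping them, and leave the ring cone and the trinket dish where they are.

Things in the scene. Friction and masses are not known exactly. Their poses are not given: they have to be found in the camera images.
- tin_large_c (a point): Large round balm tin, bare aluminium with a plain paper disc on the lid: 60 mm across, 28 mm high, flat top. The point is its centre, 14 mm above its underside. Its z axis points up. It starts upright on the table, left or right of the display board. 
- tin_small_c (a point): Small round balm tin of the same make: 42 mm across, 22 mm high. The point is its centre, 11 mm above its underside. Its z axis points up. It starts upright on the table, left or right of the display board. 
- gift_box_c (a point): Square brown kraft-card gift box with lid and a paper band: 56 x 56 mm, 40 mm high. The point is its centre, 20 mm above its underside; x and y run square to its sides. Its z axis points up. It starts upright on the table, left or right of the display board. 
- dropper_c (a point): Tall pipette bottle: amber glass barrel 29 mm across and 54 mm high with a paper label, above it a black collar (19 mm across, up to 73 mm) and a rubber bulb (13 mm across); 90 mm high in all. The point is on its axis half-way up, 45 mm above its underside. Its z axis points up. It starts upright on the table, left or right of the display board. 
- short_bottle_c (a point): Short oil bottle: amber glass barrel 25 mm across and 36 mm high with a paper label, above it a black screw cap 19 mm across; 58 mm high in all. The point is on its axis half-way up, 29 mm above its underside. Its z axis points up. It starts upright on the table, left or right of the display board. 
- board: Display board, dark wood, fixed: 190 mm deep (x), 320 mm wide (y), 12 mm thick, turned up to 17 degrees. Origin: centre of its underside on the table. x points away from the robot (so the front edge, nearest the robot, is at x = -95 mm), y to the left. The two risers stand towards its back, centred at x = +40 mm, y = +110 mm and -110 mm (either riser may be on either side), leaving a clear place between them.
- round_riser: Turned round riser of pale wood, fixed on the board: 90 mm across, 35 mm high, flat top. Origin: centre of its underside, on the board's top. Axes parallel to the board's.
- block: Square marble block, fixed on the board: 84 x 84 mm, 25 mm high, flat top. Origin: centre of its underside, on the board's top. Axes parallel to the board's; its front face is at x = -42 mm, and the board's front edge at x = -135 mm in this frame.
- ring_cone: White ceramic ring cone, 46 mm across at the foot, 72 mm high, loose, standing on the board in front of the round riser, its centre 90 mm from the riser's. Origin: centre of its underside. Not to be moved.
- dish: Blue ceramic trinket dish, open, 62 mm across the rim, 20 mm high, loose on the table among the things. Origin: centre of its underside. Not to be moved.
There are look-alikes about, which are no part of the job. What is shaped like the part that bears dropper_c but blue or turquoise is not meant.

How it is judged:
At the end, for the whole second after the job is handed in: Large tin centred on round riser, gift box on block (12 mm, 10 deg), small tin on large (10 mm), pipette bottle midway between risers, short bottle midway between block and front edge (15 mm each way); all upright, at rest; cone and dish within 15 mm of their start (horizontal distance between tin_large_c and round_riser below 0.012 m and z of tin_large_c in the frame of round_riser between 0.044 and 0.054 m and horizontal distance between tin_small_c and tin_large_c below 0.01 m and z of tin_small_c in the frame of tin_large_c between 0.021 and 0.029 m and horizontal distance between gift_box_c and block below 0.012 m and z of gift_box_c in the frame of block between 0.04 and 0.05 m and (angle between the x axis of gift_box_c and the x axis of block, either way round below 0.17 rad or angle between the x axis of gift_box_c and the y axis of block, either way round below 0.17 rad) and x of dropper_c in the frame of board between 0.025 and 0.055 m and y of dropper_c in the frame of board between -0.015 and 0.015 m and z of dropper_c in the frame of board between 0.051 and 0.063 m and x of short_bottle_c in the frame of block between -0.1035 and -0.0735 m and y of short_bottle_c in the frame of block between -0.015 and 0.015 m and z of short_bottle_c in the frame of block between 0.023 and 0.035 m and angle between each of tin_large_c, tin_small_c, gift_box_c, dropper_c, short_bottle_c, ring_cone's own z axis and vertical below 0.1 rad and linear speed of each of tin_large, tin_small, gift_box, dropper, short_bottle below 0.02 m/s and distance of each of ring_cone, dish from where it was at the start of the episode below 0.015 m); the robot touches nothing.
It fails at once if one of the five things is dropped or thrown (moves faster than 0.8 m/s clear of the fingers, a fall of about 3 cm) ((linear speed of tin_large above 0.8 m/s and contact force between the fingers and tin_large below 0.05 N) or (linear speed of tin_small above 0.8 m/s and contact force between the fingers and tin_small below 0.05 N) or (linear speed of gift_box above 0.8 m/s and contact force between the fingers and gift_box below 0.05 N) or (linear speed of dropper above 0.8 m/s and contact force between the fingers and dropper below 0.05 N) or (linear speed of short_bottle above 0.8 m/s and contact force between the fingers and short_bottle below 0.05 N)).
It fails at once if the ring cone is shifted more than 15 mm or tipped (distance of ring_cone from where it was at the start of the episode above 0.015 m or angle between ring_cone's own z axis and vertical above 0.35 rad).
It fails at once if the trinket dish is shifted more than 15 mm (distance of dish from where it was at the start of the episode above 0.015 m).
It also fails if it takes over 128 s, if anything falls off the work surface, if the arm or the gripper's body presses on something with over 40 N, if the wrist force passes 120 N, or if a joint passes its speed limit or range.

### The arm

A 7-joint arm with a two-finger parallel gripper is mounted at the origin on the work surface. World frame = base frame: x ahead of the robot, y to its left, z up, the work surface at z = 0. Lengths are in m, angles in rad, forces in N, time in s.
With the tool pointing down it reaches from about 0.425 to 0.925 m from the base axis. Payload 6.8 kg.
Tool frame: the origin (TCP) lies at the very end of the fingers, on their centre line; the grasp point (between the pads) lies 19 mm behind it (bot.grasp_offset is the distance from the TCP to the grasp point, in m); z points along the fingers, y is the direction in which the jaws open and shut (so a half turn about z gives the same grasp; the last joint's range is limited). The gripper opens to 85 mm and grips with 20 to 120 N. Pads are 22 mm wide; open, the fingers measure 114 mm over their backs; the gripper's body (76 mm by 85 mm) begins 54 mm behind the grasp point. The pads swing forward as they close: fully open they stand 13 mm farther back than shut.
Start: joints at [1.064, 0.477, 0.022, 1.555, -0.011, 1.109, -0.083], TCP at [0.262, -0.622, 0.231] pointing down, gripper open.
Joint ranges: [-2.96, 2.96], [-0.34, 2.1], [-1.41, 1.46], [0.24, 2.44], [-1.37, 4.51], [0.17, 1.92], [-2.96, 2.96]. Speed limits (rad/s): [2.39, 2.39, 3.14, 3.14, 3.14, 3.14, 3.14].

### API

Orientations are given as a unit quaternion [w, x, y, z].
In Python, from station import monitor, cams, bot, finder gives the robot as it stands.
- The arm moves only by the tool jog_arm, never from a script. Its argument "plan" is a list of rows, each an object of numbers: "x", "y", "z": the shift along the tool's x, y, z as a fraction of full scale; "wx", "wy", "wz": the turn, a rotation vector about the tool's x, y, z as a fraction of full scale. A call has 1 to 12 rows; each row is the pose to reach, as a shift and turn from the pose measured when the call began, along the tool's axes at that moment, turning the shorter way round; what a row does not reach only later rows make up. Full scale, the value 1, is 20 cm for a shift and 180 degrees for a turn. A row lasts 1/12 s, in which the tool goes at most 41.7 mm and 7.16 degrees, less where a joint would pass 70% of its speed; a pose out of reach is approached as far as the arm can. A call with a number of a shift or a turn outside -1 to 1 is refused whole. A call with a gripper value outside its range is refused whole. "hand" is the opening, from -1 (shut) to 1 (fully open), set as the call begins (left out, the last holds). The fingers move at their own pace and stop on an object; "grip_force" is the grip in N (left out, the last holds). Time passes only in rows, so rows that repeat a pose let the fingers close. It gives the time, the measured TCP pose, the force and the opening at its end, in the units of the state.
- monitor.get_obs(): the state, without advancing time (a new reading comes with each control period).
- cams.read_camera(name): name is "scene" or "top"; returns the picture (400x640x3 uint8, red, green, blue); there is no depth.
- cams.get_calibration(name): a dict with "fx", "fy", "cx", "cy" (pixels), "extrinsics" (4x4, takes a point from world to camera coordinates). Camera axes: x right, y down, z forward; pixel columns grow to the right and rows downward; lengths in m; the calibration is good to about 2 mm. A picture is of the moment at which its call begins. get_calibration takes no time and is no camera call.
- bot.hand_in(): hands the job in, once; it reports no verdict.
Trained networks look in the newest picture that a camera, given by its name, has taken for a name from the list of things; names that differ only in an ending like _2 or _b are one class to them, and where a whole thing is asked for, a point or a joint stands for the part that bears it (a point fixed in the world has none). Each returns a list of dicts, best first, with "confidence" (0 to 1); they miss things now and then, are a little off and sometimes report something else, mostly with a low value. They report only what shows in the picture. A call takes as long as a camera call. They do not tell look-alikes from the thing itself.
- finder.find_in(camera, target): "bbox" ([left, top, width, height] in pixels, round what is visible of it).
- finder.place_of(camera, target): "location" ([column, row] in pixels: a listed point, or the origin of a listed thing).
The state is a dict: "t": time; "q": joint angles; "joint_vel": joint speeds; "joint_torque": joint torques, N m; "eef_pos": TCP position; "tool_rot": TCP orientation; "contact_force": force on the tool from outside, world axes, zero at the start; "torque": the same for the moment, N m; "gripper_width": opening from 0.0 (shut) to 1.0 (fully open).
Only numpy, scipy, OpenCV 4.12 (cv2) and the standard library are available. Lean on these libraries where they do the work, as an engineer would, in place of code of your own. Each camera call takes 0.05 s, during which the arm holds its last target. There are 200 camera calls.

## Working session

There is one attempt and no reset: what is moved stays moved. The work goes in short steps, Python scripts to look and compute and a tool call to move; the robot and the scene stay as the last step left them, time stands still between calls to the robot, and variables do not carry over. Pictures are saved under pics/ and viewed, about 12 in all and at most 16, crops included, and the job is handed in when it is done.

Besides the shell and the picture viewer there is one more tool, called after ">>>" by a JSON object that holds its "name" and its "arguments". jog_arm: Moves the arm, as the interface text tells. Shift numbers are shares of 20 cm and turn numbers shares of 180 degrees, none past 1 either way. Its arguments: {"type":"object","properties":{"plan":{"type":"array","items":{"type":"object","properties":{"x":{"type":"number","minimum":-1,"maximum":1},"y":{"type":"number","minimum":-1,"maximum":1},"z":{"type":"number","minimum":-1,"maximum":1},"wx":{"type":"number","minimum":-1,"maximum":1},"wy":{"type":"number","minimum":-1,"maximum":1},"wz":{"type":"number","minimum":-1,"maximum":1}}}},"hand":{"type":"number"},"grip_force":{"type":"number"}},"required":["plan"]}

```bash
ls; mkdir -p pics; cat > h.py <<'E'
import numpy as np, cv2
from station import monitor, cams, bot, finder
def pix2w(cam,uv,z):
    c=cams.get_calibration(cam);E=np.array(c["extrinsics"]);R=E[:3,:3];t=E[:3,3]
    d=R.T@np.array([(uv[0]-c["cx"])/c["fx"],(uv[1]-c["cy"])/c["fy"],1]);o=-R.T@t
    return o+d*(z-o[2])/d[2]
def w2pix(cam,p):
    c=cams.get_calibration(cam);E=np.array(c["extrinsics"]);q=E[:3,:3]@np.array(p)+E[:3,3]
    return np.array([c["fx"]*q[0]/q[2]+c["cx"],c["fy"]*q[1]/q[2]+c["cy"]])
def snap(cam,name,box=None,s=1):
    im=cams.read_camera(cam)[:,:,::-1]
    if box: im=im[box[1]:box[3],box[0]:box[2]]
    if s!=1: im=cv2.resize(im,None,fx=s,fy=s,interpolation=cv2.INTER_CUBIC)
    cv2.imwrite("pics/"+name+".png",im)
E
python3 - <<'E'
from h import *
for c in("scene","top"):
    snap(c,c+"0"); k=cams.get_calibration(c);E=np.array(k["extrinsics"]);print(c,k["fx"],(-E[:3,:3].T@E[:3,3]).round(3),E[:3,:3].round(2).tolist())
Z=dict(tin_large_c=.014,tin_small_c=.011,gift_box_c=.02,dropper_c=.045,short_bottle_c=.029,board=0,round_riser=.012,block=.012,ring_cone=.012,dish=0)
for n,z in Z.items():
    for c in("top","scene"):
        print(n,c,[(np.round(r["location"]).tolist(),round(r["confidence"],2),pix2w(c,r["location"],z)[:2].round(3).tolist()) for r in finder.place_of(c,n)[:4]])
print(monitor.get_obs())
E
```

```text
pics
scene 473.55127796630643 [ 1.418 -0.383  0.882] [[0.38, 0.93, 0.01], [0.61, -0.24, -0.76], [-0.7, 0.29, -0.65]]
top 431.6294815575041 [0.388 0.014 1.173] [[0.02, -1.0, 0.0], [-0.99, -0.02, -0.13], [0.13, -0.0, -0.99]]
tin_large_c top [([214.0, 158.0], 0.94, [0.617, 0.291])]
tin_large_c scene [([433.0, 203.0], 0.74, [0.625, 0.294])]
tin_small_c top [([210.0, 245.0], 0.52, [0.382, 0.292])]
tin_small_c scene [([391.0, 160.0], 0.67, [0.397, 0.286])]
gift_box_c top [([178.0, 210.0], 0.84, [0.473, 0.38]), ([364.0, 169.0], 0.23, [0.592, -0.116])]
gift_box_c scene [([432.0, 165.0], 0.63, [0.477, 0.382]), ([185.0, 229.0], 0.46, [0.482, -0.365]), ([433.0, 204.0], 0.41, [0.632, 0.286])]
dropper_c top [([458.0, 132.0], 0.76, [0.694, -0.367]), ([431.0, 164.0], 0.67, [0.605, -0.293]), ([423.0, 140.0], 0.65, [0.671, -0.272]), ([423.0, 202.0], 0.58, [0.502, -0.27])]
dropper_c scene [([228.0, 243.0], 0.87, [0.595, -0.278]), ([238.0, 266.0], 0.83, [0.676, -0.272]), ([196.0, 285.0], 0.72, [0.697, -0.374]), ([221.0, 214.0], 0.53, [0.487, -0.268])]
short_bottle_c top [([454.0, 210.0], 0.48, [0.484, 
[... 612 characters left out ...]
 []
{'t': 1.1, 'q': array([ 1.06390871,  0.47699867,  0.02242197,  1.55537523, -0.01151304,
        1.10927953, -0.08308732]), 'joint_vel': array([ 0.001442  ,  0.00118508,  0.00063344,  0.00031102,  0.00093452,
        0.00180114, -0.0002292 ]), 'joint_torque': array([ 9.44278145e-04, -5.96332526e+01,  1.60637632e+00, -2.81545258e+01,
        1.23618465e-02,  1.62436580e-03, -8.86292426e-07]), 'eef_pos': array([ 0.26211653, -0.62206881,  0.2313197 ]), 'tool_rot': array([3.05728373e-05, 9.80190146e-01, 1.98058768e-01, 1.68139264e-05]), 'contact_force': array([-0.28777031, -0.05541114, -0.91449078]), 'torque': array([-0.00296316, -0.03417655,  0.02963148]), 'gripper_width': 1.002103067455514}
```

View images.

```bash
python3 - <<'E'
import cv2
a=cv2.imread("pics/top0.png")[90:290,140:500]; cv2.imwrite("pics/a.png",cv2.resize(a,None,fx=2.2,fy=2.2,interpolation=cv2.INTER_CUBIC))
a=cv2.imread("pics/scene0.png")[130:330,140:500]; cv2.imwrite("pics/b.png",cv2.resize(a,None,fx=2.2,fy=2.2,interpolation=cv2.INTER_CUBIC))
E
```

```text
(no output)
```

View pics/a.png

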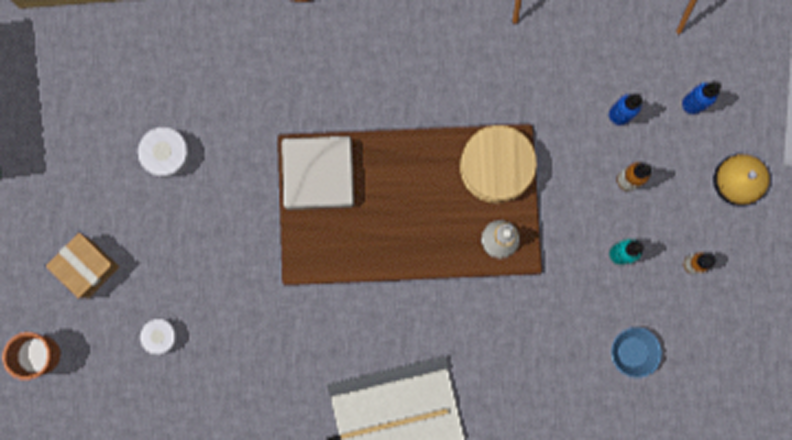

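View pics/b.png

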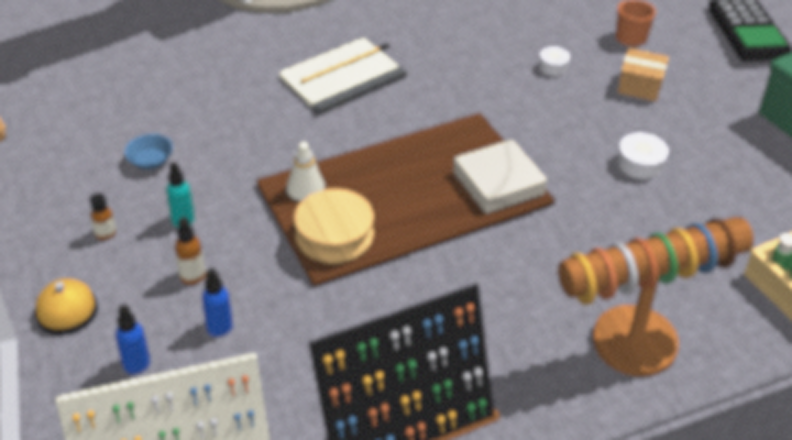

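Candidates (top picture): tall pipette bottle — amber (431,164), the one wanted; blue (423,140), (458,132) and teal (423,202) are look-alikes. Short amber bottle (458,209). Tins at (214,158) and (211,243), box (176,210). The terracotta cup (152,251) and the yellow timer (477,171) are clutter. The riser is on the right and the block on the left.

```bash
cat > seg.py <<'E'
from h import *
im=cv2.imread("pics/top0.png"); hsv=cv2.cvtColor(im,cv2.COLOR_BGR2HSV)
def comp(mask,seed,win):
    m=np.zeros(mask.shape,np.uint8);x,y=seed
    m[y-win[1]:y+win[1],x-win[0]:x+win[0]]=mask[y-win[1]:y+win[1],x-win[0]:x+win[0]]
    cs,_=cv2.findContours(m,cv2.RETR_EXTERNAL,cv2.CHAIN_APPROX_NONE);return max(cs,key=cv2.contourArea)
def show(n,c,z):
    P=np.array([pix2w("top",p[0],z)[:2] for p in c]).astype(np.float32)*1000
    r=cv2.minAreaRect(P);(cx,cy),rad=cv2.minEnclosingCircle(P)
    print(n,"rect",np.round(r[0],1),np.round(r[1],1),round(r[2],1),"circ",round(cx,1),round(cy,1),round(2*rad,1));return P
H,S,V=[hsv[:,:,i].astype(int) for i in range(3)]
white=((S<45)&(V>150)).astype(np.uint8); 
print(hsv[158,200],hsv[158,214],hsv[170,284],hsv[165,366],hsv[210,176],hsv[190,320],hsv[230,320],hsv[205,178])
show("tinL",comp(white,(214,158),(18,18)),.028)
show("tinS",comp(white,(211,243),(14,14)),.022)
show("block",comp(white,(284,168),(25,25)),.037)
wood=((H<30)&(S>60)&(V>150)).astype(np.uint8)
show("riser",comp(wood,(366,164),(24,24)),.047)
box=((S>35)&(H<30)&(V>110)|(V>190)).astype(np.uint8)
show("box",comp(box,(176,210),(20,20)),.04)
br=((H<25)&(S>70)).astype(np.uint8)
P=show("board",cv2.convexHull(comp(br,(327,183),(68,50))),.012)
snap("scene","c",(150,180,260,310),4)
E
python3 seg.py; python3 - <<'E'
import cv2
a=cv2.imread("pics/top0.png")[115:225,400:480];b=cv2.imread("pics/c.png")
a=cv2.resize(a,None,fx=4,fy=4,interpolation=cv2.INTER_CUBIC);b=cv2.resize(b[:440],(330,440));cv2.imwrite("pics/d.png",cv2.hconcat([a,b]))
E
```

```text
[129  20 130] [ 22  14 202] [ 16  14 194] [ 19 101 202] [ 26  10 205] [ 12 141 103] [125  21 134] [ 17 118 177]
tinL rect [613.6 291.5] [57.6 59.5] 1.0 circ 614.0 291.1 61.9
tinS rect [387.5 289. ] [42.2 39.6] 2.6 circ 388.1 288.3 43.5
block rect [590.2  99.6] [83.4 82.2] 3.8 circ 589.4 100.2 112.8
riser rect [ 602.2 -117.8] [88.3 93.4] 45.3 circ 602.1 -117.9 95.5
box rect [471.3 381.2] [55.1 54.7] 47.1 circ 470.7 381.8 76.4
board rect [556.4 -13.5] [187.6 319.8] 3.5 circ 557.1 -12.2 363.9
```

View pics/d.png

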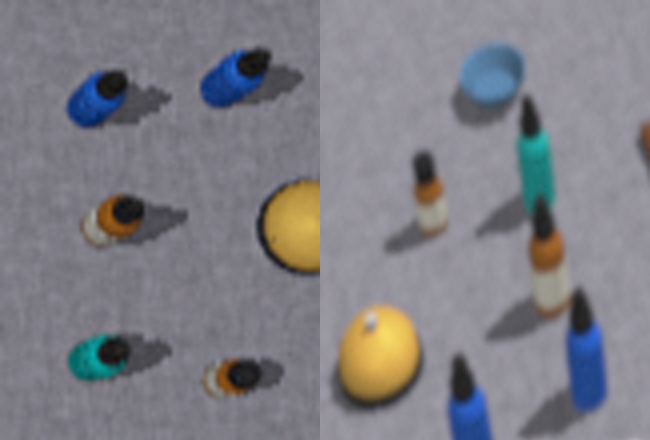

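The crop confirms the amber pipette bottle with paper label at top px (432,167) for the bulb and scene px (223,231). The short amber bottle's cap is at top px (461,208).

```bash
python3 - <<'E'
from h import *
for c,p,z in(("top",(432,167),.085),("scene",(223.3,232.5),.085),("top",(461,208.5),.056),("scene",(184.7,219.5),.056)): print(c,pix2w(c,p,z).round(4))
for c in("top","scene"):
  for n,z in(("dropper_c",.045),("short_bottle_c",.029)):
    cams.read_camera(c); print(c,n,[(np.round(r["location"],1).tolist(),pix2w(c,r["location"],z)[:2].round(3).tolist()) for r in finder.place_of(c,n)[:4]])
print(monitor.get_obs()["t"])
E
```

```text
top [ 0.5898 -0.2838  0.085 ]
scene [ 0.5983 -0.2845  0.085 ]
top [ 0.487  -0.3653  0.056 ]
scene [ 0.4874 -0.3605  0.056 ]
top dropper_c [([428.9, 167.9], [0.595, -0.286]), ([425.2, 203.2], [0.5, -0.275]), ([459.5, 133.3], [0.69, -0.37]), ([425.2, 136.0], [0.681, -0.278])]
top short_bottle_c [([460.4, 208.8], [0.489, -0.373])]
scene dropper_c [([238.1, 265.0], [0.674, -0.273]), ([198.9, 284.6], [0.698, -0.368]), ([224.4, 238.5], [0.579, -0.282]), ([220.7, 216.0], [0.496, -0.272])]
scene short_bottle_c [([186.7, 226.6], [0.486, -0.36])]
1.55
```

>>> {"name": "jog_arm", "arguments": {"plan": [{"x": 0.917,"y": -0.373,"wz": 0.127},{"x": 0.917,"y": -0.373,"wz": 0.127},{"x": 0.917,"y": -0.373,"wz": 0.127},{"x": 0.917,"y": -0.373,"wz": 0.127},{"x": 0.917,"y": -0.373,"wz": 0.127},{"x": 0.917,"y": -0.373,"wz": 0.127},{"x": 0.917,"y": -0.373,"wz": 0.127},{"x": 0.917,"y": -0.373,"wz": 0.127}], "hand": 0.4}}

```text
invalid input at $.plan[0]: expected keys x, y, z, wx, wy, wz
```

All keys are needed.

>>> {"name": "jog_arm", "arguments": {"plan": [{"x": 0.917,"y": -0.373,"z": 0,"wx": 0,"wy": 0,"wz": 0.127},{"x": 0.917,"y": -0.373,"z": 0,"wx": 0,"wy": 0,"wz": 0.127},{"x": 0.917,"y": -0.373,"z": 0,"wx": 0,"wy": 0,"wz": 0.127},{"x": 0.917,"y": -0.373,"z": 0,"wx": 0,"wy": 0,"wz": 0.127},{"x": 0.917,"y": -0.373,"z": 0,"wx": 0,"wy": 0,"wz": 0.127},{"x": 0.917,"y": -0.373,"z": 0,"wx": 0,"wy": 0,"wz": 0.127},{"x": 0.917,"y": -0.373,"z": 0,"wx": 0,"wy": 0,"wz": 0.127},{"x": 0.917,"y": -0.373,"z": 0,"wx": 0,"wy": 0,"wz": 0.127}], "hand": 0.4}}

```text
t: 2.22
eef_pos: [0.4017, -0.4826, 0.2314]
tool_rot: [0.0, 1.0, -0.0, -0.0]
contact_force: [0.0, -0.6, -0.1]
gripper_width: 0.698
```

>>> {"name": "jog_arm", "arguments": {"plan": [{"x": 0.962,"y": -0.993,"z": 0.0,"wx": 0,"wy": 0,"wz": 0},{"x": 0.962,"y": -0.993,"z": 0.0,"wx": 0,"wy": 0,"wz": 0},{"x": 0.962,"y": -0.993,"z": 0.2,"wx": 0,"wy": 0,"wz": 0},{"x": 0.962,"y": -0.993,"z": 0.3,"wx": 0,"wy": 0,"wz": 0},{"x": 0.962,"y": -0.993,"z": 0.4,"wx": 0,"wy": 0,"wz": 0},{"x": 0.962,"y": -0.993,"z": 0.45,"wx": 0,"wy": 0,"wz": 0},{"x": 0.962,"y": -0.993,"z": 0.45,"wx": 0,"wy": 0,"wz": 0},{"x": 0.962,"y": -0.993,"z": 0.45,"wx": 0,"wy": 0,"wz": 0}]}}

```text
t: 2.88
eef_pos: [0.5961, -0.2777, 0.1368]
tool_rot: [-0.002, 1.0, 0.003, -0.002]
contact_force: [0.5, 0.9, -0.2]
gripper_width: 0.702
```

```bash
python3 -c "
from h import *
snap('scene','e',(160,150,320,270),5)
print(monitor.get_obs()['eef_pos'])"
```

```text
[ 0.59514257 -0.27970844  0.13765599]
```

View pics/e.png

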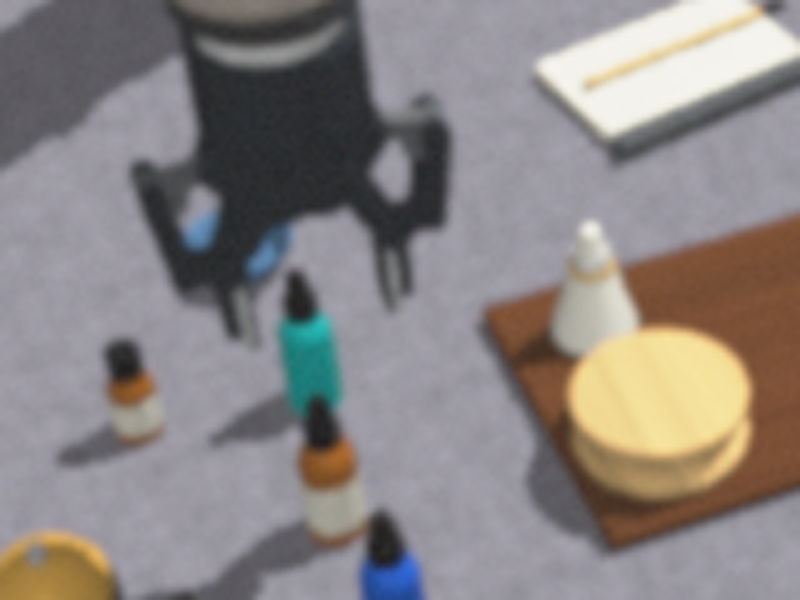

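>>> {"name": "jog_arm", "arguments": {"plan": [{"x": -0.005,"y": 0.02,"z": 0.0,"wx": 0,"wy": 0,"wz": 0},{"x": -0.005,"y": 0.02,"z": 0.1,"wx": 0,"wy": 0,"wz": 0},{"x": -0.005,"y": 0.02,"z": 0.22,"wx": 0,"wy": 0,"wz": 0},{"x": -0.005,"y": 0.02,"z": 0.34,"wx": 0,"wy": 0,"wz": 0},{"x": -0.005,"y": 0.02,"z": 0.46,"wx": 0,"wy": 0,"wz": 0},{"x": -0.005,"y": 0.02,"z": 0.56,"wx": 0,"wy": 0,"wz": 0},{"x": -0.005,"y": 0.02,"z": 0.56,"wx": 0,"wy": 0,"wz": 0},{"x": -0.005,"y": 0.02,"z": 0.56,"wx": 0,"wy": 0,"wz": 0}]}}

```text
t: 3.6
eef_pos: [0.592, -0.2864, 0.0258]
tool_rot: [-0.001, 1.0, 0.001, -0.003]
contact_force: [0.9, -0.5, 0.5]
gripper_width: 0.7
```

```bash
python3 -c "
from h import *
snap('scene','f',(180,190,280,290),6)
print(monitor.get_obs()['eef_pos'])"
```

```text
[ 0.59326766 -0.2861916   0.02698077]
```

View pics/f.png

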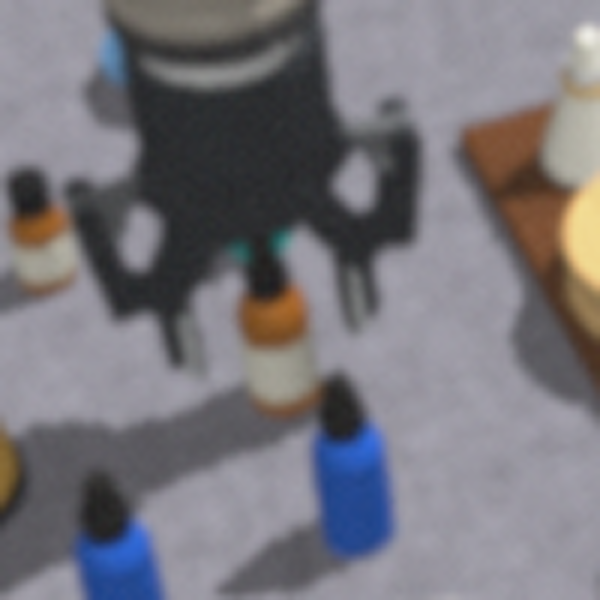

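The bottle stands between the fingers, a hair toward the camera. I shift +3 mm in x and close.

>>> {"name": "jog_arm", "arguments": {"plan": [{"x": 0.015,"y": 0,"z": 0.0,"wx": 0,"wy": 0,"wz": 0},{"x": 0.015,"y": 0,"z": 0.0,"wx": 0,"wy": 0,"wz": 0},{"x": 0.015,"y": 0,"z": 0.0,"wx": 0,"wy": 0,"wz": 0},{"x": 0.015,"y": 0,"z": 0.0,"wx": 0,"wy": 0,"wz": 0},{"x": 0.015,"y": 0,"z": 0.0,"wx": 0,"wy": 0,"wz": 0},{"x": 0.015,"y": 0,"z": 0.0,"wx": 0,"wy": 0,"wz": 0},{"x": 0.015,"y": 0,"z": 0.0,"wx": 0,"wy": 0,"wz": 0},{"x": 0.015,"y": 0,"z": 0.0,"wx": 0,"wy": 0,"wz": 0}], "hand": -1, "grip_force": 35}}

```text
t: 4.32
eef_pos: [0.5977, -0.2873, 0.029]
tool_rot: [0.0, 1.0, 0.001, 0.0]
contact_force: [-0.7, -0.8, 6.6]
gripper_width: 0.328
```

>>> {"name": "jog_arm", "arguments": {"plan": [{"x": 0,"y": 0,"z": -0.1,"wx": 0,"wy": 0,"wz": 0},{"x": 0,"y": 0,"z": -0.25,"wx": 0,"wy": 0,"wz": 0},{"x": 0,"y": 0,"z": -0.4,"wx": 0,"wy": 0,"wz": 0},{"x": 0,"y": 0,"z": -0.5,"wx": 0,"wy": 0,"wz": 0},{"x": 0,"y": -0.1,"z": -0.6,"wx": 0,"wy": 0,"wz": 0},{"x": 0,"y": -0.25,"z": -0.6,"wx": 0,"wy": 0,"wz": 0},{"x": 0,"y": -0.4,"z": -0.6,"wx": 0,"wy": 0,"wz": 0},{"x": 0,"y": -0.55,"z": -0.6,"wx": 0,"wy": 0,"wz": 0},{"x": 0,"y": -0.7,"z": -0.6,"wx": 0,"wy": 0,"wz": 0},{"x": 0,"y": -0.85,"z": -0.6,"wx": 0,"wy": 0,"wz": 0},{"x": 0,"y": -0.95,"z": -0.6,"wx": 0,"wy": 0,"wz": 0},{"x": 0,"y": -1,"z": -0.6,"wx": 0,"wy": 0,"wz": 0}]}}

```text
t: 5.32
eef_pos: [0.5974, -0.0829, 0.1493]
tool_rot: [-0.001, 1.0, 0.003, 0.0]
contact_force: [-0.3, 0.3, -0.4]
gripper_width: 0.328
```

>>> {"name": "jog_arm", "arguments": {"plan": [{"x": 0,"y": -0.1,"z": 0,"wx": 0,"wy": 0,"wz": 0},{"x": 0,"y": -0.2,"z": 0,"wx": 0,"wy": 0,"wz": 0},{"x": 0,"y": -0.3,"z": 0,"wx": 0,"wy": 0,"wz": 0},{"x": 0,"y": -0.36,"z": 0,"wx": 0,"wy": 0,"wz": 0},{"x": 0,"y": -0.37,"z": 0,"wx": 0,"wy": 0,"wz": 0},{"x": 0,"y": -0.37,"z": 0,"wx": 0,"wy": 0,"wz": 0},{"x": 0,"y": -0.37,"z": 0,"wx": 0,"wy": 0,"wz": 0},{"x": 0,"y": -0.37,"z": 0,"wx": 0,"wy": 0,"wz": 0}]}}

```text
t: 5.98
eef_pos: [0.5969, -0.011, 0.1494]
tool_rot: [-0.0, 1.0, 0.002, 0.0]
contact_force: [-0.4, 0.4, -0.1]
gripper_width: 0.327
```

```bash
python3 -c "
from h import *
snap('scene','g',(240,150,400,270),5)
o=monitor.get_obs();print(o['eef_pos'],o['gripper_width'])"
```

```text
[ 0.59690653 -0.01083967  0.14941064] 0.32785245287048315
```

View pics/g.png

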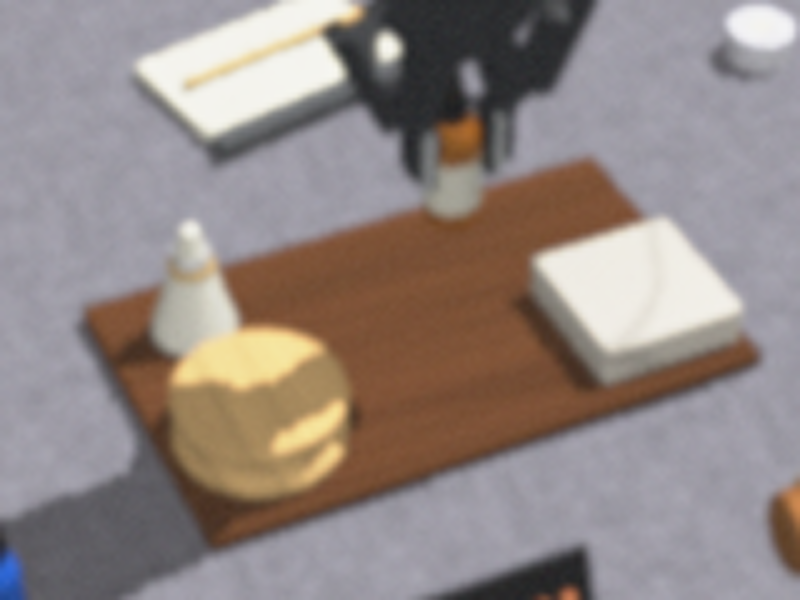

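The bottle hangs upright. I lower it in steps, slowly at the end.

>>> {"name": "jog_arm", "arguments": {"plan": [{"x": 0,"y": 0,"z": 0.1,"wx": 0,"wy": 0,"wz": 0},{"x": 0,"y": 0,"z": 0.2,"wx": 0,"wy": 0,"wz": 0},{"x": 0,"y": 0,"z": 0.3,"wx": 0,"wy": 0,"wz": 0},{"x": 0,"y": 0,"z": 0.4,"wx": 0,"wy": 0,"wz": 0},{"x": 0,"y": 0,"z": 0.46,"wx": 0,"wy": 0,"wz": 0},{"x": 0,"y": 0,"z": 0.49,"wx": 0,"wy": 0,"wz": 0},{"x": 0,"y": 0,"z": 0.51,"wx": 0,"wy": 0,"wz": 0},{"x": 0,"y": 0,"z": 0.52,"wx": 0,"wy": 0,"wz": 0},{"x": 0,"y": 0,"z": 0.53,"wx": 0,"wy": 0,"wz": 0},{"x": 0,"y": 0,"z": 0.535,"wx": 0,"wy": 0,"wz": 0},{"x": 0,"y": 0,"z": 0.54,"wx": 0,"wy": 0,"wz": 0},{"x": 0,"y": 0,"z": 0.54,"wx": 0,"wy": 0,"wz": 0}]}}

```text
t: 7.03
eef_pos: [0.5972, -0.0108, 0.0418]
tool_rot: [-0.0, 1.0, 0.002, 0.001]
contact_force: [-0.2, -0.3, -0.2]
gripper_width: 0.327
```

>>> {"name": "jog_arm", "arguments": {"plan": [{"x": 0,"y": 0,"z": 0.004,"wx": 0,"wy": 0,"wz": 0},{"x": 0,"y": 0,"z": 0.008,"wx": 0,"wy": 0,"wz": 0},{"x": 0,"y": 0,"z": 0.008,"wx": 0,"wy": 0,"wz": 0}]}}

```text
t: 7.28
eef_pos: [0.5978, -0.0106, 0.041]
tool_rot: [-0.0, 1.0, 0.002, 0.001]
contact_force: [-0.8, -0.2, 5.2]
gripper_width: 0.325
```

>>> {"name": "jog_arm", "arguments": {"plan": [{"x": 0,"y": 0,"z": 0,"wx": 0,"wy": 0,"wz": 0},{"x": 0,"y": 0,"z": 0,"wx": 0,"wy": 0,"wz": 0},{"x": 0,"y": 0,"z": 0,"wx": 0,"wy": 0,"wz": 0},{"x": 0,"y": 0,"z": 0,"wx": 0,"wy": 0,"wz": 0},{"x": 0,"y": 0,"z": 0,"wx": 0,"wy": 0,"wz": 0}], "hand": 0.1}}

```text
t: 7.7
eef_pos: [0.5977, -0.0107, 0.041]
tool_rot: [-0.0, 1.0, 0.002, 0.001]
contact_force: [-0.2, 0.3, 0.1]
gripper_width: 0.549
```

>>> {"name": "jog_arm", "arguments": {"plan": [{"x": 0,"y": 0,"z": -0.05,"wx": 0,"wy": 0,"wz": 0},{"x": 0,"y": 0,"z": -0.2,"wx": 0,"wy": 0,"wz": 0},{"x": 0,"y": 0,"z": -0.35,"wx": 0,"wy": 0,"wz": 0},{"x": 0,"y": 0,"z": -0.5,"wx": 0,"wy": 0,"wz": 0},{"x": -0.05,"y": 0.1,"z": -0.6,"wx": 0,"wy": 0,"wz": 0},{"x": -0.15,"y": 0.25,"z": -0.6,"wx": 0,"wy": 0,"wz": 0},{"x": -0.25,"y": 0.4,"z": -0.6,"wx": 0,"wy": 0,"wz": 0},{"x": -0.35,"y": 0.55,"z": -0.6,"wx": 0,"wy": 0,"wz": 0},{"x": -0.45,"y": 0.7,"z": -0.6,"wx": 0,"wy": 0,"wz": 0},{"x": -0.5,"y": 0.85,"z": -0.6,"wx": 0,"wy": 0,"wz": 0},{"x": -0.55,"y": 0.95,"z": -0.6,"wx": 0,"wy": 0,"wz": 0},{"x": -0.55,"y": 1,"z": -0.6,"wx": 0,"wy": 0,"wz": 0}]}}

```text
t: 8.7
eef_pos: [0.4857, -0.2149, 0.1613]
tool_rot: [0.0, 1.0, -0.001, 0.001]
contact_force: [-0.1, 0.9, 0.1]
gripper_width: 0.547
```

>>> {"name": "jog_arm", "arguments": {"plan": [{"x": 0.006,"y": 0.15,"z": 0,"wx": 0,"wy": 0,"wz": 0},{"x": 0.006,"y": 0.3,"z": 0,"wx": 0,"wy": 0,"wz": 0},{"x": 0.006,"y": 0.45,"z": 0,"wx": 0,"wy": 0,"wz": 0},{"x": 0.006,"y": 0.6,"z": 0,"wx": 0,"wy": 0,"wz": 0},{"x": 0.006,"y": 0.7,"z": 0,"wx": 0,"wy": 0,"wz": 0},{"x": 0.006,"y": 0.74,"z": 0.1,"wx": 0,"wy": 0,"wz": 0},{"x": 0.006,"y": 0.74,"z": 0.25,"wx": 0,"wy": 0,"wz": 0},{"x": 0.006,"y": 0.74,"z": 0.35,"wx": 0,"wy": 0,"wz": 0},{"x": 0.006,"y": 0.74,"z": 0.4,"wx": 0,"wy": 0,"wz": 0},{"x": 0.006,"y": 0.74,"z": 0.43,"wx": 0,"wy": 0,"wz": 0},{"x": 0.006,"y": 0.74,"z": 0.43,"wx": 0,"wy": 0,"wz": 0},{"x": 0.006,"y": 0.74,"z": 0.43,"wx": 0,"wy": 0,"wz": 0}], "hand": 0.3}}

```text
t: 9.7
eef_pos: [0.4878, -0.363, 0.0763]
tool_rot: [0.001, 1.0, -0.0, 0.001]
contact_force: [0.1, 0.7, 0.0]
gripper_width: 0.648
```

```bash
python3 -c "
from h import *
snap('scene','i',(130,160,380,280),3.2)
o=monitor.get_obs();print(o['eef_pos'],o['gripper_width'])"
```

```text
[ 0.48794596 -0.36325766  0.07679361] 0.6523579556663691
```

View pics/i.png

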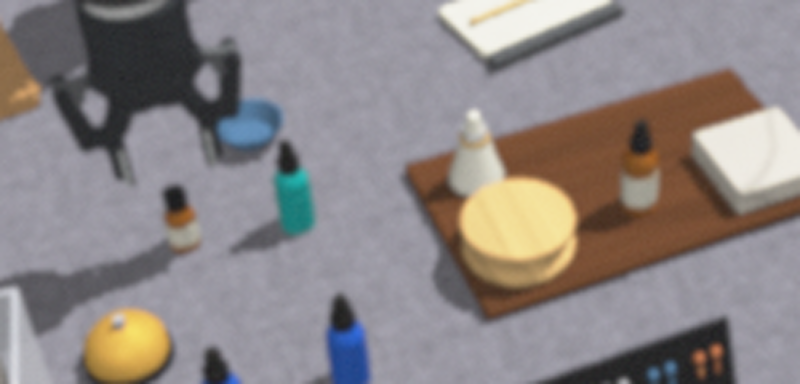

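The pipette bottle stands midway on the board. The jaws are centred over the short bottle (finger midpoint at crop px (170,172), on the bottle's axis line), so I descend.

>>> {"name": "jog_arm", "arguments": {"plan": [{"x": 0,"y": 0,"z": 0.08,"wx": 0,"wy": 0,"wz": 0},{"x": 0,"y": 0,"z": 0.16,"wx": 0,"wy": 0,"wz": 0},{"x": 0,"y": 0,"z": 0.24,"wx": 0,"wy": 0,"wz": 0},{"x": 0,"y": 0,"z": 0.3,"wx": 0,"wy": 0,"wz": 0},{"x": 0,"y": 0,"z": 0.34,"wx": 0,"wy": 0,"wz": 0},{"x": 0,"y": 0,"z": 0.34,"wx": 0,"wy": 0,"wz": 0},{"x": 0,"y": 0,"z": 0.34,"wx": 0,"wy": 0,"wz": 0}]}}

```text
t: 10.33
eef_pos: [0.4884, -0.3635, 0.0091]
tool_rot: [0.001, 1.0, -0.0, 0.002]
contact_force: [-0.6, -0.5, 0.1]
gripper_width: 0.649
```

>>> {"name": "jog_arm", "arguments": {"plan": [{"x": 0,"y": 0,"z": 0,"wx": 0,"wy": 0,"wz": 0},{"x": 0,"y": 0,"z": 0,"wx": 0,"wy": 0,"wz": 0},{"x": 0,"y": 0,"z": 0,"wx": 0,"wy": 0,"wz": 0},{"x": 0,"y": 0,"z": 0,"wx": 0,"wy": 0,"wz": 0},{"x": 0,"y": 0,"z": 0,"wx": 0,"wy": 0,"wz": 0},{"x": 0,"y": 0,"z": 0,"wx": 0,"wy": 0,"wz": 0},{"x": 0,"y": 0,"z": 0,"wx": 0,"wy": 0,"wz": 0},{"x": 0,"y": 0,"z": 0,"wx": 0,"wy": 0,"wz": 0}], "hand": -1}}

```text
t: 11.0
eef_pos: [0.489, -0.364, 0.0102]
tool_rot: [0.001, 1.0, -0.0, 0.002]
contact_force: [-0.1, 1.6, 6.3]
gripper_width: 0.279
```

>>> {"name": "jog_arm", "arguments": {"plan": [{"x": 0,"y": 0,"z": -0.1,"wx": 0,"wy": 0,"wz": 0},{"x": 0,"y": 0,"z": -0.25,"wx": 0,"wy": 0,"wz": 0},{"x": 0,"y": 0,"z": -0.4,"wx": 0,"wy": 0,"wz": 0},{"x": 0,"y": 0,"z": -0.55,"wx": 0,"wy": 0,"wz": 0},{"x": 0,"y": -0.1,"z": -0.7,"wx": 0,"wy": 0,"wz": 0},{"x": 0,"y": -0.25,"z": -0.75,"wx": 0,"wy": 0,"wz": 0},{"x": 0,"y": -0.4,"z": -0.75,"wx": 0,"wy": 0,"wz": 0},{"x": 0,"y": -0.55,"z": -0.75,"wx": 0,"wy": 0,"wz": 0},{"x": 0,"y": -0.7,"z": -0.75,"wx": 0,"wy": 0,"wz": 0},{"x": 0,"y": -0.85,"z": -0.75,"wx": 0,"wy": 0,"wz": 0},{"x": 0,"y": -1,"z": -0.75,"wx": 0,"wy": 0,"wz": 0}]}}

```text
t: 11.92
eef_pos: [0.4881, -0.1622, 0.1598]
tool_rot: [0.001, 1.0, -0.001, 0.003]
contact_force: [0.7, -0.5, 0.4]
gripper_width: 0.281
```

>>> {"name": "jog_arm", "arguments": {"plan": [{"x": 0,"y": -0.15,"z": 0,"wx": 0,"wy": 0,"wz": 0},{"x": 0,"y": -0.3,"z": 0,"wx": 0,"wy": 0,"wz": 0},{"x": 0,"y": -0.45,"z": 0,"wx": 0,"wy": 0,"wz": 0},{"x": 0,"y": -0.6,"z": 0,"wx": 0,"wy": 0,"wz": 0},{"x": 0,"y": -0.75,"z": 0,"wx": 0,"wy": 0,"wz": 0},{"x": 0,"y": -0.9,"z": 0,"wx": 0,"wy": 0,"wz": 0},{"x": 0,"y": -1,"z": 0,"wx": 0,"wy": 0,"wz": 0},{"x": 0,"y": -1,"z": 0,"wx": 0,"wy": 0,"wz": 0},{"x": 0,"y": -1,"z": 0,"wx": 0,"wy": 0,"wz": 0}]}}

```text
t: 12.67
eef_pos: [0.4882, 0.039, 0.1593]
tool_rot: [0.001, 1.0, 0.001, 0.003]
contact_force: [-0.4, -0.6, 0.0]
gripper_width: 0.279
```

>>> {"name": "jog_arm", "arguments": {"plan": [{"x": 0.03,"y": -0.12,"z": 0,"wx": 0,"wy": 0,"wz": 0},{"x": 0.066,"y": -0.24,"z": 0,"wx": 0,"wy": 0,"wz": 0},{"x": 0.066,"y": -0.274,"z": 0.1,"wx": 0,"wy": 0,"wz": 0},{"x": 0.066,"y": -0.274,"z": 0.24,"wx": 0,"wy": 0,"wz": 0},{"x": 0.066,"y": -0.274,"z": 0.38,"wx": 0,"wy": 0,"wz": 0},{"x": 0.066,"y": -0.274,"z": 0.5,"wx": 0,"wy": 0,"wz": 0},{"x": 0.066,"y": -0.274,"z": 0.6,"wx": 0,"wy": 0,"wz": 0},{"x": 0.066,"y": -0.274,"z": 0.65,"wx": 0,"wy": 0,"wz": 0},{"x": 0.066,"y": -0.274,"z": 0.67,"wx": 0,"wy": 0,"wz": 0},{"x": 0.066,"y": -0.274,"z": 0.68,"wx": 0,"wy": 0,"wz": 0},{"x": 0.066,"y": -0.274,"z": 0.685,"wx": 0,"wy": 0,"wz": 0},{"x": 0.066,"y": -0.274,"z": 0.685,"wx": 0,"wy": 0,"wz": 0}]}}

```text
t: 13.67
eef_pos: [0.5028, 0.0934, 0.0231]
tool_rot: [0.001, 1.0, 0.001, 0.003]
contact_force: [-0.4, 0.3, -1.5]
gripper_width: 0.276
```

>>> {"name": "jog_arm", "arguments": {"plan": [{"x": 0,"y": 0,"z": 0.004,"wx": 0,"wy": 0,"wz": 0},{"x": 0,"y": 0,"z": 0.008,"wx": 0,"wy": 0,"wz": 0},{"x": 0,"y": 0,"z": 0.008,"wx": 0,"wy": 0,"wz": 0}]}}

```text
t: 13.92
eef_pos: [0.5035, 0.0935, 0.0222]
tool_rot: [0.001, 1.0, 0.001, 0.004]
contact_force: [0.5, -0.9, 1.5]
gripper_width: 0.279
```

>>> {"name": "jog_arm", "arguments": {"plan": [{"x": 0,"y": 0,"z": 0.004,"wx": 0,"wy": 0,"wz": 0},{"x": 0,"y": 0,"z": 0.006,"wx": 0,"wy": 0,"wz": 0},{"x": 0,"y": 0,"z": 0.006,"wx": 0,"wy": 0,"wz": 0}]}}

```text
t: 14.17
eef_pos: [0.5036, 0.0935, 0.0221]
tool_rot: [0.001, 1.0, 0.001, 0.004]
contact_force: [-3.4, -1.3, 12.1]
gripper_width: 0.275
```

>>> {"name": "jog_arm", "arguments": {"plan": [{"x": 0,"y": 0,"z": 0,"wx": 0,"wy": 0,"wz": 0},{"x": 0,"y": 0,"z": 0,"wx": 0,"wy": 0,"wz": 0},{"x": 0,"y": 0,"z": 0,"wx": 0,"wy": 0,"wz": 0},{"x": 0,"y": 0,"z": 0,"wx": 0,"wy": 0,"wz": 0},{"x": 0,"y": 0,"z": 0,"wx": 0,"wy": 0,"wz": 0}], "hand": 0.2}}

```text
t: 14.58
eef_pos: [0.5036, 0.0935, 0.022]
tool_rot: [0.001, 1.0, 0.001, 0.004]
contact_force: [-0.6, -0.5, -0.3]
gripper_width: 0.6
```

>>> {"name": "jog_arm", "arguments": {"plan": [{"x": 0,"y": 0,"z": -0.05,"wx": 0,"wy": 0,"wz": 0},{"x": 0,"y": 0,"z": -0.2,"wx": 0,"wy": 0,"wz": 0},{"x": 0,"y": 0,"z": -0.35,"wx": 0,"wy": 0,"wz": 0},{"x": 0.05,"y": -0.1,"z": -0.5,"wx": 0,"wy": 0,"wz": 0},{"x": 0.1,"y": -0.25,"z": -0.6,"wx": 0,"wy": -0.0025,"wz": 0},{"x": 0.2,"y": -0.4,"z": -0.6,"wx": 0,"wy": -0.0025,"wz": 0},{"x": 0.3,"y": -0.55,"z": -0.6,"wx": 0,"wy": -0.0025,"wz": 0},{"x": 0.4,"y": -0.7,"z": -0.6,"wx": 0,"wy": -0.0025,"wz": 0},{"x": 0.5,"y": -0.85,"z": -0.6,"wx": 0,"wy": -0.0025,"wz": 0},{"x": 0.55,"y": -0.95,"z": -0.5,"wx": 0,"wy": -0.0025,"wz": 0},{"x": 0.55,"y": -0.99,"z": -0.4,"wx": 0,"wy": -0.0025,"wz": 0},{"x": 0.55,"y": -0.99,"z": -0.3,"wx": 0,"wy": -0.0025,"wz": 0}], "hand": 1}}

```text
t: 15.58
eef_pos: [0.6127, 0.2959, 0.0825]
tool_rot: [-0.0, 1.0, 0.002, 0.001]
contact_force: [-0.8, 0.1, -0.1]
gripper_width: 1.001
```

```bash
python3 -c "
from h import *
snap('scene','j',(300,130,500,280),4)
o=monitor.get_obs();print(o['eef_pos'],o['tool_rot'].round(4),o['gripper_width'])"
```

```text
[0.61008227 0.29255762 0.07766952] [ 0.0021  1.      0.002  -0.0024] 1.0048476817039278
```

View pics/j.png

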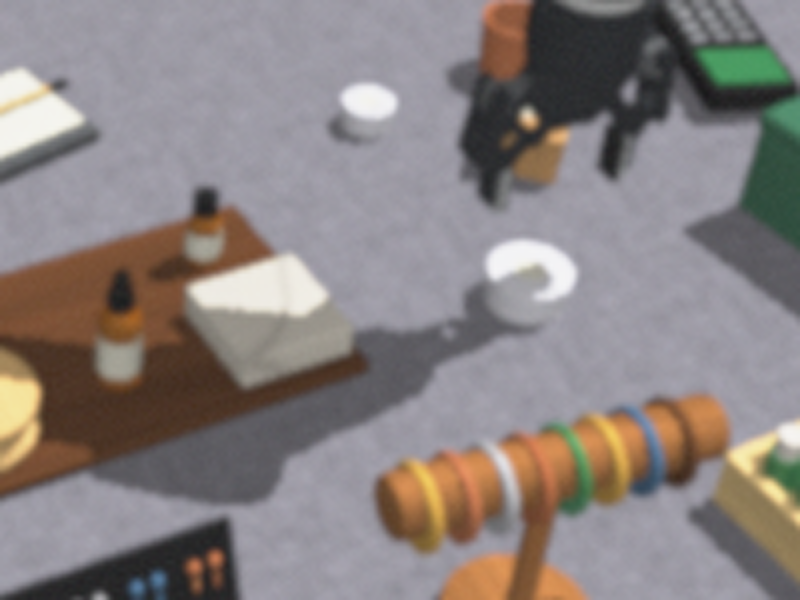

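```bash
python3 -c "
from h import *
print('tin by scene',pix2w('scene',(432.5,197.5),.028).round(4))
for z in(.078,.091): print(z,(w2pix('scene',(.6101,.2926,z))-[300,130])*4)
print('small',pix2w('scene',(300+368/4,130+103/4),.022).round(4))
print('blk', pix2w('scene',(300+265/4,130+317/4),.037).round(4))
o=monitor.get_obs();print(o['eef_pos'])"
```

```text
tin by scene [0.6164 0.294  0.028 ]
0.078 [535.54294946 209.12345722]
0.091 [538.82050844 194.12025187]
small [0.3932 0.2896 0.022 ]
blk [0.6017 0.0954 0.037 ]
[0.61008227 0.29255762 0.07766952]
```

>>> {"name": "jog_arm", "arguments": {"plan": [{"x": 0.025,"y": 0.005,"z": 0.05,"wx": 0.001,"wy": 0.0015,"wz": 0.001},{"x": 0.025,"y": 0.005,"z": 0.13,"wx": 0.001,"wy": 0.0015,"wz": 0.001},{"x": 0.025,"y": 0.005,"z": 0.21,"wx": 0.001,"wy": 0.0015,"wz": 0.001},{"x": 0.025,"y": 0.005,"z": 0.28,"wx": 0.001,"wy": 0.0015,"wz": 0.001},{"x": 0.025,"y": 0.005,"z": 0.34,"wx": 0.001,"wy": 0.0015,"wz": 0.001},{"x": 0.025,"y": 0.005,"z": 0.37,"wx": 0.001,"wy": 0.0015,"wz": 0.001},{"x": 0.025,"y": 0.005,"z": 0.38,"wx": 0.001,"wy": 0.0015,"wz": 0.001},{"x": 0.025,"y": 0.005,"z": 0.38,"wx": 0.001,"wy": 0.0015,"wz": 0.001},{"x": 0.025,"y": 0.005,"z": 0.38,"wx": 0.001,"wy": 0.0015,"wz": 0.001}]}}

```text
t: 16.38
eef_pos: [0.6153, 0.2915, 0.0024]
tool_rot: [0.0, 1.0, 0.0, 0.0]
contact_force: [-0.2, 0.2, -0.2]
gripper_width: 1.002
```

>>> {"name": "jog_arm", "arguments": {"plan": [{"x": 0,"y": 0,"z": 0,"wx": 0,"wy": 0,"wz": 0},{"x": 0,"y": 0,"z": 0,"wx": 0,"wy": 0,"wz": 0},{"x": 0,"y": 0,"z": 0,"wx": 0,"wy": 0,"wz": 0},{"x": 0,"y": 0,"z": 0,"wx": 0,"wy": 0,"wz": 0},{"x": 0,"y": 0,"z": 0,"wx": 0,"wy": 0,"wz": 0},{"x": 0,"y": 0,"z": 0,"wx": 0,"wy": 0,"wz": 0},{"x": 0,"y": 0,"z": 0,"wx": 0,"wy": 0,"wz": 0}], "hand": -1, "grip_force": 35}}

```text
t: 16.97
eef_pos: [0.616, 0.2919, 0.0035]
tool_rot: [-0.0, 1.0, 0.0, 0.001]
contact_force: [-1.3, -0.3, 5.3]
gripper_width: 0.691
```

```bash
python3 -c "
from h import *
snap('scene','k',(380,140,480,240),6)
o=monitor.get_obs();print(o['eef_pos'],o['tool_rot'].round(4))
print((w2pix('scene',o['eef_pos'])-[380,140])*6)
E=np.array([.5933,-.2862,.027]);print('f',(w2pix('scene',E)-[180,190])*6)"
```

```text
[0.61601284 0.29190072 0.00355636] [-1.0e-04  1.0e+00  4.0e-04  1.3e-03]
[301.88500257 385.17370045]
f [269.87101492 348.59235877]
```

View pics/k.png

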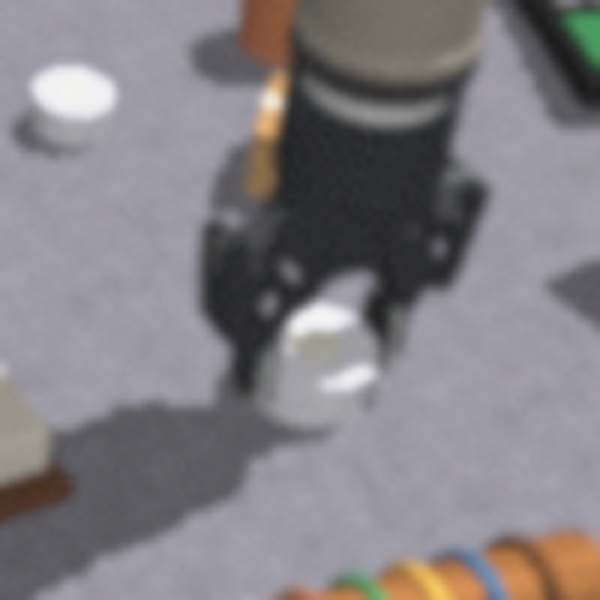

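>>> {"name": "jog_arm", "arguments": {"plan": [{"x": 0,"y": 0,"z": -0.1,"wx": 0,"wy": 0,"wz": 0},{"x": 0,"y": 0,"z": -0.25,"wx": 0,"wy": 0,"wz": 0},{"x": 0,"y": 0,"z": -0.4,"wx": 0,"wy": 0,"wz": 0},{"x": 0,"y": 0,"z": -0.55,"wx": 0,"wy": 0,"wz": 0},{"x": 0,"y": 0.1,"z": -0.7,"wx": 0,"wy": 0,"wz": 0},{"x": 0,"y": 0.25,"z": -0.8,"wx": 0,"wy": 0,"wz": 0},{"x": 0,"y": 0.4,"z": -0.85,"wx": 0,"wy": 0,"wz": 0},{"x": 0,"y": 0.55,"z": -0.85,"wx": 0,"wy": 0,"wz": 0},{"x": 0,"y": 0.7,"z": -0.85,"wx": 0,"wy": 0,"wz": 0},{"x": 0,"y": 0.85,"z": -0.85,"wx": 0,"wy": 0,"wz": 0},{"x": 0,"y": 1,"z": -0.85,"wx": 0,"wy": 0,"wz": 0}]}}

```text
t: 17.93
eef_pos: [0.6153, 0.0904, 0.1737]
tool_rot: [-0.0, 1.0, 0.0, 0.001]
contact_force: [-0.9, 0.0, 0.1]
gripper_width: 0.685
```

>>> {"name": "jog_arm", "arguments": {"plan": [{"x": 0,"y": 0.15,"z": 0,"wx": 0,"wy": 0,"wz": 0},{"x": 0,"y": 0.3,"z": 0,"wx": 0,"wy": 0,"wz": 0},{"x": 0,"y": 0.45,"z": 0,"wx": 0,"wy": 0,"wz": 0},{"x": 0,"y": 0.6,"z": 0,"wx": 0,"wy": 0,"wz": 0},{"x": 0,"y": 0.75,"z": 0,"wx": 0,"wy": 0,"wz": 0},{"x": 0,"y": 0.9,"z": 0,"wx": 0,"wy": 0,"wz": 0},{"x": 0,"y": 1,"z": 0,"wx": 0,"wy": 0,"wz": 0},{"x": 0,"y": 1,"z": 0,"wx": 0,"wy": 0,"wz": 0},{"x": 0,"y": 1,"z": 0,"wx": 0,"wy": 0,"wz": 0}]}}

```text
t: 18.68
eef_pos: [0.6151, -0.1113, 0.1735]
tool_rot: [0.0, 1.0, -0.001, 0.001]
contact_force: [0.5, 0.9, -0.5]
gripper_width: 0.688
```

>>> {"name": "jog_arm", "arguments": {"plan": [{"x": -0.055,"y": 0.036,"z": 0,"wx": 0,"wy": 0,"wz": 0},{"x": -0.055,"y": 0.036,"z": 0.1,"wx": 0,"wy": 0,"wz": 0},{"x": -0.055,"y": 0.036,"z": 0.2,"wx": 0,"wy": 0,"wz": 0},{"x": -0.055,"y": 0.036,"z": 0.3,"wx": 0,"wy": 0,"wz": 0},{"x": -0.055,"y": 0.036,"z": 0.4,"wx": 0,"wy": 0,"wz": 0},{"x": -0.055,"y": 0.036,"z": 0.5,"wx": 0,"wy": 0,"wz": 0},{"x": -0.055,"y": 0.036,"z": 0.55,"wx": 0,"wy": 0,"wz": 0},{"x": -0.055,"y": 0.036,"z": 0.58,"wx": 0,"wy": 0,"wz": 0},{"x": -0.055,"y": 0.036,"z": 0.595,"wx": 0,"wy": 0,"wz": 0},{"x": -0.055,"y": 0.036,"z": 0.605,"wx": 0,"wy": 0,"wz": 0},{"x": -0.055,"y": 0.036,"z": 0.61,"wx": 0,"wy": 0,"wz": 0},{"x": -0.055,"y": 0.036,"z": 0.61,"wx": 0,"wy": 0,"wz": 0}]}}

```text
t: 19.68
eef_pos: [0.6049, -0.1185, 0.0522]
tool_rot: [0.0, 1.0, -0.001, 0.002]
contact_force: [-0.5, 0.3, 0.1]
gripper_width: 0.69
```

>>> {"name": "jog_arm", "arguments": {"plan": [{"x": 0,"y": 0,"z": 0.005,"wx": 0,"wy": 0,"wz": 0},{"x": 0,"y": 0,"z": 0.01,"wx": 0,"wy": 0,"wz": 0},{"x": 0,"y": 0,"z": 0.01,"wx": 0,"wy": 0,"wz": 0}]}}

```text
t: 19.93
eef_pos: [0.6052, -0.1186, 0.0506]
tool_rot: [0.0, 1.0, -0.001, 0.002]
contact_force: [0.3, -0.6, -0.6]
gripper_width: 0.688
```

```bash
python3 -c "
from h import *
snap('scene','l',(250,180,350,280),6)
o=monitor.get_obs();print(o['eef_pos'],o['tool_rot'].round(4),o['contact_force'])"
```

```text
[ 0.60526217 -0.11859738  0.0505961 ] [ 2.0e-04  1.0e+00 -1.2e-03  2.2e-03] [0.5679098  0.23190342 1.33518913]
```

View pics/l.png

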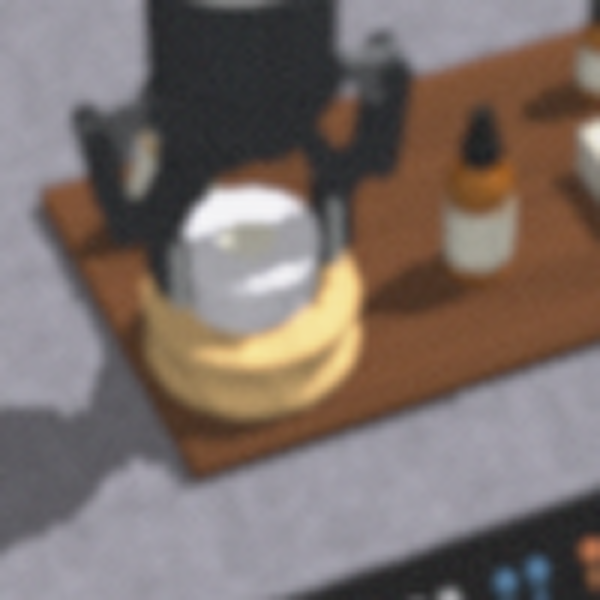

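Tin sits over the riser, side margins about equal (38 against 40 px in the crop). I lower the last millimetre and release.

>>> {"name": "jog_arm", "arguments": {"plan": [{"x": 0,"y": 0,"z": 0.004,"wx": 0,"wy": 0,"wz": 0},{"x": 0.005,"y": 0,"z": 0.008,"wx": 0,"wy": 0,"wz": 0},{"x": 0.005,"y": 0,"z": 0.008,"wx": 0,"wy": 0,"wz": 0}]}}

```text
t: 20.23
eef_pos: [0.6053, -0.1186, 0.0505]
tool_rot: [0.0, 1.0, -0.001, 0.001]
contact_force: [-8.4, 1.3, 15.8]
gripper_width: 0.693
```

>>> {"name": "jog_arm", "arguments": {"plan": [{"x": 0,"y": 0,"z": 0,"wx": 0,"wy": 0,"wz": 0},{"x": 0,"y": 0,"z": 0,"wx": 0,"wy": 0,"wz": 0},{"x": 0,"y": 0,"z": 0,"wx": 0,"wy": 0,"wz": 0},{"x": 0,"y": 0,"z": 0,"wx": 0,"wy": 0,"wz": 0},{"x": 0,"y": 0,"z": 0,"wx": 0,"wy": 0,"wz": 0}], "hand": 0.8}}

```text
t: 20.65
eef_pos: [0.6052, -0.1186, 0.0503]
tool_rot: [0.0, 1.0, -0.001, 0.001]
contact_force: [0.4, -0.1, 0.6]
gripper_width: 0.897
```

>>> {"name": "jog_arm", "arguments": {"plan": [{"x": 0,"y": 0,"z": -0.1,"wx": 0,"wy": 0,"wz": 0},{"x": 0,"y": 0,"z": -0.25,"wx": 0,"wy": 0,"wz": 0},{"x": 0,"y": 0,"z": -0.4,"wx": 0,"wy": 0,"wz": 0},{"x": 0,"y": 0,"z": -0.55,"wx": 0,"wy": 0,"wz": 0},{"x": -0.1,"y": -0.1,"z": -0.6,"wx": 0,"wy": 0,"wz": 0},{"x": -0.2,"y": -0.25,"z": -0.6,"wx": 0,"wy": 0,"wz": 0},{"x": -0.3,"y": -0.4,"z": -0.6,"wx": 0,"wy": 0,"wz": 0},{"x": -0.4,"y": -0.55,"z": -0.6,"wx": 0,"wy": 0,"wz": 0},{"x": -0.5,"y": -0.7,"z": -0.6,"wx": 0,"wy": 0,"wz": 0},{"x": -0.6,"y": -0.85,"z": -0.6,"wx": 0,"wy": 0,"wz": 0},{"x": -0.6,"y": -1,"z": -0.6,"wx": 0,"wy": 0,"wz": 0}], "hand": 0.8}}

```text
t: 21.57
eef_pos: [0.4814, 0.0825, 0.1695]
tool_rot: [0.001, 1.0, -0.001, -0.001]
contact_force: [-0.3, -0.5, 0.4]
gripper_width: 0.901
```

>>> {"name": "jog_arm", "arguments": {"plan": [{"x": -0.1,"y": -0.15,"z": 0,"wx": 0,"wy": 0,"wz": 0},{"x": -0.2,"y": -0.3,"z": 0,"wx": 0,"wy": 0,"wz": 0},{"x": -0.3,"y": -0.45,"z": 0,"wx": 0,"wy": 0,"wz": 0},{"x": -0.4,"y": -0.6,"z": 0,"wx": 0,"wy": 0,"wz": 0},{"x": -0.48,"y": -0.75,"z": 0,"wx": 0,"wy": 0,"wz": 0},{"x": -0.48,"y": -0.9,"z": 0,"wx": 0,"wy": 0,"wz": 0},{"x": -0.48,"y": -1,"z": 0,"wx": 0,"wy": 0,"wz": 0},{"x": -0.48,"y": -1,"z": 0,"wx": 0,"wy": 0,"wz": 0},{"x": -0.48,"y": -1,"z": 0,"wx": 0,"wy": 0,"wz": 0}]}}

```text
t: 22.32
eef_pos: [0.3855, 0.2836, 0.1692]
tool_rot: [0.001, 1.0, 0.0, -0.001]
contact_force: [0.1, -0.9, 0.1]
gripper_width: 0.899
```

```bash
python3 - <<'E'
from h import *
o=monitor.get_obs();print(o['eef_pos'],o['tool_rot'].round(4),o['gripper_width'])
for c in("scene","top"):
    snap(c,"m_"+c)
    for n,z in(("tin_small_c",.011),("tin_large_c",.061),("dropper_c",.057),("short_bottle_c",.041),("round_riser",.012),("block",.012),("gift_box_c",.02)):
        print(c,n,[(pix2w(c,r["location"],z)[:2].round(3).tolist(),round(r["confidence"],2)) for r in finder.place_of(c,n)[:5]])
E
```

```text
[0.38552009 0.28358761 0.16917349] [ 7.e-04  1.e+00  1.e-04 -6.e-04] 0.8991052535825859
scene tin_small_c [([0.597, -0.118], 0.72), ([0.391, 0.3], 0.52)]
scene tin_large_c [([0.607, -0.122], 0.69), ([0.524, 0.081], 0.5)]
scene dropper_c [([0.679, -0.277], 0.79), ([0.711, -0.37], 0.79), ([0.591, -0.0], 0.75), ([0.504, -0.272], 0.67)]
scene short_bottle_c [([0.515, 0.089], 0.73)]
scene round_riser [([0.599, -0.12], 0.59)]
scene block [([0.601, 0.107], 0.86)]
scene gift_box_c [([0.601, -0.116], 0.68), ([0.468, 0.386], 0.62), ([0.477, 0.11], 0.27)]
top tin_small_c [([0.385, 0.296], 0.35), ([0.372, -0.292], 0.31)]
top tin_large_c [([0.61, -0.122], 0.67), ([0.386, 0.277], 0.62)]
top dropper_c [([0.688, -0.36], 0.59), ([0.603, -0.015], 0.54), ([0.495, -0.269], 0.49), ([0.665, -0.273], 0.43)]
top short_bottle_c [([0.505, 0.097], 0.67)]
top round_riser [([0.606, -0.115], 0.92), ([0.386, 0.294], 0.44)]
top block [([0.594, 0.095], 0.78)]
top gift_box_c [([0.476, 0.38], 0.97)]
```

>>> {"name": "jog_arm", "arguments": {"plan": [{"x": 0.022,"y": -0.032,"z": 0.1,"wx": 0,"wy": 0,"wz": 0},{"x": 0.022,"y": -0.032,"z": 0.25,"wx": 0,"wy": 0,"wz": 0},{"x": 0.022,"y": -0.032,"z": 0.4,"wx": 0,"wy": 0,"wz": 0},{"x": 0.022,"y": -0.032,"z": 0.55,"wx": 0,"wy": 0,"wz": 0},{"x": 0.022,"y": -0.032,"z": 0.66,"wx": 0,"wy": 0,"wz": 0},{"x": 0.022,"y": -0.032,"z": 0.74,"wx": 0,"wy": 0,"wz": 0},{"x": 0.022,"y": -0.032,"z": 0.8,"wx": 0,"wy": 0,"wz": 0},{"x": 0.022,"y": -0.032,"z": 0.83,"wx": 0,"wy": 0,"wz": 0},{"x": 0.022,"y": -0.032,"z": 0.845,"wx": 0,"wy": 0,"wz": 0},{"x": 0.022,"y": -0.032,"z": 0.845,"wx": 0,"wy": 0,"wz": 0},{"x": 0.022,"y": -0.032,"z": 0.845,"wx": 0,"wy": 0,"wz": 0}]}}

```text
t: 24.03
eef_pos: [0.3905, 0.2891, 0.0008]
tool_rot: [0.001, 1.0, -0.001, -0.0]
contact_force: [-0.0, 0.1, -0.0]
gripper_width: 0.902
```

>>> {"name": "jog_arm", "arguments": {"plan": [{"x": 0,"y": 0,"z": 0,"wx": 0,"wy": 0,"wz": 0},{"x": 0,"y": 0,"z": 0,"wx": 0,"wy": 0,"wz": 0},{"x": 0,"y": 0,"z": 0,"wx": 0,"wy": 0,"wz": 0},{"x": 0,"y": 0,"z": 0,"wx": 0,"wy": 0,"wz": 0},{"x": 0,"y": 0,"z": 0,"wx": 0,"wy": 0,"wz": 0},{"x": 0,"y": 0,"z": 0,"wx": 0,"wy": 0,"wz": 0},{"x": 0,"y": 0,"z": 0,"wx": 0,"wy": 0,"wz": 0},{"x": 0,"y": 0,"z": 0,"wx": 0,"wy": 0,"wz": 0}], "hand": -1}}

```text
t: 24.7
eef_pos: [0.3909, 0.2895, 0.0017]
tool_rot: [0.0, 1.0, -0.001, 0.0]
contact_force: [-0.0, -0.9, 6.7]
gripper_width: 0.476
```

```bash
python3 -c "
from h import *
a=cams.read_camera('scene')[100:220,340:460,::-1]; b=cams.read_camera('top')[190:290,160:260,::-1]
cv2.imwrite('pics/n.png',cv2.hconcat([cv2.resize(a,(400,400)),cv2.resize(b,(400,400))]))
o=monitor.get_obs();print(o['eef_pos'],o['tool_rot'].round(4))"
```

```text
[0.39091784 0.28948544 0.00172752] [ 2.0e-04  1.0e+00 -1.1e-03  4.0e-04]
```

View pics/n.png

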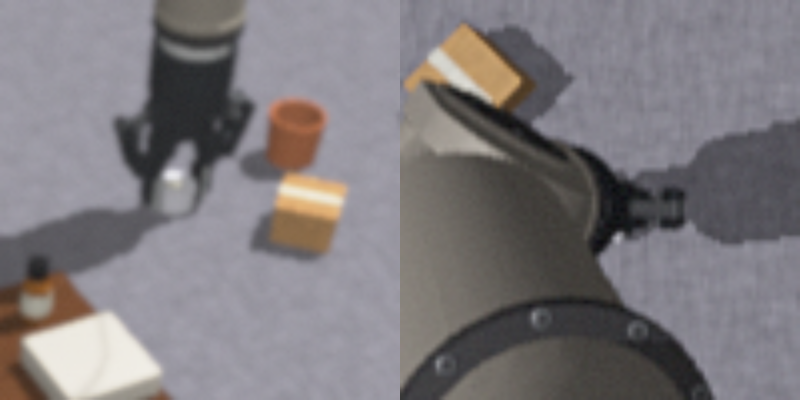

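```bash
sed -e 's/top0/m_top/' -e '/^show("tin/d;/^snap/d' seg.py > seg2.py; cat >> seg2.py <<'E'
u=w2pix("top",(.607,-.119,.075));print(u)
show("tinL on riser",comp(((S<45)&(V>140)).astype(np.uint8),tuple(u.round().astype(int)),(16,16)),.075)
E
python3 seg2.py
```

```text
[120  17 138] [123  18 144] [ 14  14 202] [ 26   9 210] [ 26   8 213] [ 13 156 108] [120  14  88] [ 17 112 186]
block rect [589.9  99.5] [84.4 82.4] 4.1 circ 589.4 100.2 112.8
riser rect [ 602.5 -114.9] [91.1 84.9] 13.0 circ 602.1 -117.9 95.5
box rect [470.7 381.8] [55.1 56.5] 47.1 circ 472.0 381.9 73.8
board rect [556.4 -13.4] [187.6 319.4] 3.5 circ 557.1 -12.2 363.9
[367.24768379 160.07097928]
tinL on riser rect [ 603.4 -119.7] [60.5 59.7] 1.0 circ 602.6 -119.7 62.7
```

>>> {"name": "jog_arm", "arguments": {"plan": [{"x": 0,"y": 0,"z": -0.1,"wx": 0,"wy": 0,"wz": 0},{"x": 0,"y": 0,"z": -0.25,"wx": 0,"wy": 0,"wz": 0},{"x": 0,"y": 0,"z": -0.4,"wx": 0,"wy": 0,"wz": 0},{"x": 0,"y": 0,"z": -0.55,"wx": 0,"wy": 0,"wz": 0},{"x": 0.05,"y": 0.1,"z": -0.7,"wx": 0,"wy": 0,"wz": 0},{"x": 0.15,"y": 0.25,"z": -0.8,"wx": 0,"wy": 0,"wz": 0},{"x": 0.25,"y": 0.4,"z": -0.9,"wx": 0,"wy": 0,"wz": 0},{"x": 0.35,"y": 0.55,"z": -0.9,"wx": 0,"wy": 0,"wz": 0},{"x": 0.45,"y": 0.7,"z": -0.9,"wx": 0,"wy": 0,"wz": 0},{"x": 0.55,"y": 0.85,"z": -0.9,"wx": 0,"wy": 0,"wz": 0},{"x": 0.6,"y": 1,"z": -0.9,"wx": 0,"wy": 0,"wz": 0}]}}

```text
t: 25.72
eef_pos: [0.5124, 0.0874, 0.1826]
tool_rot: [-0.0, 1.0, -0.002, 0.002]
contact_force: [0.4, 0.2, -0.4]
gripper_width: 0.472
```

>>> {"name": "jog_arm", "arguments": {"plan": [{"x": 0.1,"y": 0.15,"z": 0,"wx": 0,"wy": 0,"wz": 0},{"x": 0.2,"y": 0.3,"z": 0,"wx": 0,"wy": 0,"wz": 0},{"x": 0.3,"y": 0.45,"z": 0,"wx": 0,"wy": 0,"wz": 0},{"x": 0.4,"y": 0.6,"z": 0,"wx": 0,"wy": 0,"wz": 0},{"x": 0.47,"y": 0.75,"z": 0,"wx": 0,"wy": 0,"wz": 0},{"x": 0.47,"y": 0.9,"z": 0,"wx": 0,"wy": 0,"wz": 0},{"x": 0.47,"y": 1,"z": 0,"wx": 0,"wy": 0,"wz": 0},{"x": 0.47,"y": 1,"z": 0,"wx": 0,"wy": 0,"wz": 0},{"x": 0.47,"y": 1,"z": 0,"wx": 0,"wy": 0,"wz": 0},{"x": 0.47,"y": 1,"z": 0,"wx": 0,"wy": 0,"wz": 0}]}}

```text
t: 26.55
eef_pos: [0.6056, -0.1118, 0.183]
tool_rot: [-0.0, 1.0, -0.001, 0.002]
contact_force: [-0.0, 0.1, -1.0]
gripper_width: 0.477
```

>>> {"name": "jog_arm", "arguments": {"plan": [{"x": 0,"y": 0.035,"z": 0,"wx": 0,"wy": -0.001,"wz": 0},{"x": -0.003,"y": 0.035,"z": 0.1,"wx": 0,"wy": -0.001,"wz": 0},{"x": -0.003,"y": 0.035,"z": 0.2,"wx": 0,"wy": -0.001,"wz": 0},{"x": -0.003,"y": 0.035,"z": 0.3,"wx": 0,"wy": -0.001,"wz": 0},{"x": -0.003,"y": 0.035,"z": 0.4,"wx": 0,"wy": -0.001,"wz": 0},{"x": -0.003,"y": 0.035,"z": 0.46,"wx": 0,"wy": -0.001,"wz": 0},{"x": -0.003,"y": 0.035,"z": 0.5,"wx": 0,"wy": -0.001,"wz": 0},{"x": -0.003,"y": 0.035,"z": 0.515,"wx": 0,"wy": -0.001,"wz": 0},{"x": -0.003,"y": 0.035,"z": 0.525,"wx": 0,"wy": -0.001,"wz": 0},{"x": -0.003,"y": 0.035,"z": 0.53,"wx": 0,"wy": -0.001,"wz": 0},{"x": -0.003,"y": 0.035,"z": 0.53,"wx": 0,"wy": -0.001,"wz": 0},{"x": -0.003,"y": 0.035,"z": 0.53,"wx": 0,"wy": -0.001,"wz": 0}]}}

```text
t: 27.55
eef_pos: [0.6059, -0.1188, 0.0778]
tool_rot: [-0.0, 1.0, -0.001, 0.001]
contact_force: [0.5, 0.1, 0.0]
gripper_width: 0.478
```

```bash
python3 -c "
from h import *
snap('scene','o',(250,180,350,280),6)
o=monitor.get_obs();print(o['eef_pos'],o['contact_force'])"
```

```text
[ 0.6058672  -0.11877814  0.07779932] [-0.12925036  0.19378096 -0.60750013]
```

View pics/o.png

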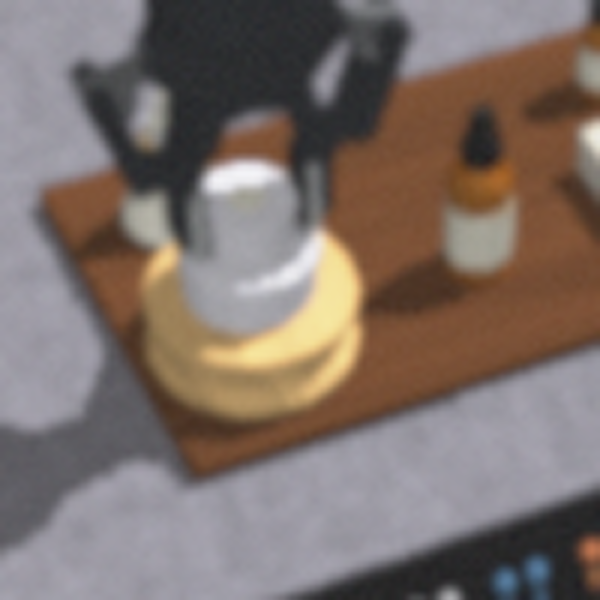

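The small tin is centred over the large one. I lower gently until contact.

>>> {"name": "jog_arm", "arguments": {"plan": [{"x": 0,"y": 0,"z": 0.003,"wx": 0,"wy": 0,"wz": 0},{"x": 0,"y": 0,"z": 0.006,"wx": 0,"wy": 0,"wz": 0},{"x": 0,"y": 0,"z": 0.009,"wx": 0,"wy": 0,"wz": 0},{"x": 0,"y": 0,"z": 0.009,"wx": 0,"wy": 0,"wz": 0}]}}

```text
t: 27.93
eef_pos: [0.6062, -0.1189, 0.0768]
tool_rot: [-0.0, 1.0, -0.001, 0.001]
contact_force: [-1.1, 0.8, 5.5]
gripper_width: 0.476
```

>>> {"name": "jog_arm", "arguments": {"plan": [{"x": 0,"y": 0,"z": 0,"wx": 0,"wy": 0,"wz": 0},{"x": 0,"y": 0,"z": 0,"wx": 0,"wy": 0,"wz": 0},{"x": 0,"y": 0,"z": 0,"wx": 0,"wy": 0,"wz": 0},{"x": 0,"y": 0,"z": 0,"wx": 0,"wy": 0,"wz": 0},{"x": 0,"y": 0,"z": 0,"wx": 0,"wy": 0,"wz": 0}], "hand": 0.4}}

```text
t: 28.35
eef_pos: [0.6062, -0.1189, 0.0767]
tool_rot: [-0.0, 1.0, -0.001, 0.001]
contact_force: [0.4, -0.1, -0.6]
gripper_width: 0.7
```

>>> {"name": "jog_arm", "arguments": {"plan": [{"x": 0,"y": 0,"z": -0.1,"wx": 0,"wy": 0,"wz": 0},{"x": 0,"y": 0,"z": -0.25,"wx": 0,"wy": 0,"wz": 0},{"x": 0,"y": 0,"z": -0.4,"wx": 0,"wy": 0,"wz": 0},{"x": 0,"y": 0,"z": -0.5,"wx": 0,"wy": 0,"wz": 0},{"x": 0,"y": -0.1,"z": -0.5,"wx": 0,"wy": 0,"wz": 0},{"x": 0,"y": -0.25,"z": -0.5,"wx": 0,"wy": 0,"wz": 0},{"x": 0,"y": -0.4,"z": -0.5,"wx": 0,"wy": 0,"wz": 0},{"x": 0,"y": -0.55,"z": -0.5,"wx": 0,"wy": 0,"wz": 0},{"x": 0,"y": -0.7,"z": -0.5,"wx": 0,"wy": 0,"wz": 0},{"x": 0,"y": -0.85,"z": -0.5,"wx": 0,"wy": 0,"wz": 0},{"x": 0,"y": -1,"z": -0.5,"wx": 0,"wy": 0,"wz": 0}], "hand": 1}}

```text
t: 29.27
eef_pos: [0.6062, 0.0824, 0.1767]
tool_rot: [-0.0, 1.0, -0.001, 0.001]
contact_force: [-0.4, 0.5, -1.1]
gripper_width: 0.999
```

>>> {"name": "jog_arm", "arguments": {"plan": [{"x": -0.1,"y": -0.15,"z": 0,"wx": 0,"wy": 0,"wz": 0.03},{"x": -0.2,"y": -0.3,"z": 0,"wx": 0,"wy": 0,"wz": 0.06},{"x": -0.3,"y": -0.45,"z": 0,"wx": 0,"wy": 0,"wz": 0.09},{"x": -0.4,"y": -0.6,"z": 0,"wx": 0,"wy": 0,"wz": 0.12},{"x": -0.5,"y": -0.75,"z": 0,"wx": 0,"wy": 0,"wz": 0.15},{"x": -0.6,"y": -0.9,"z": 0,"wx": 0,"wy": 0,"wz": 0.18},{"x": -0.65,"y": -1,"z": 0,"wx": 0,"wy": 0,"wz": 0.21},{"x": -0.65,"y": -1,"z": 0,"wx": 0,"wy": 0,"wz": 0.238},{"x": -0.65,"y": -1,"z": 0,"wx": 0,"wy": 0,"wz": 0.238},{"x": -0.65,"y": -1,"z": 0,"wx": 0,"wy": 0,"wz": 0.238},{"x": -0.65,"y": -1,"z": 0,"wx": 0,"wy": 0,"wz": 0.238}]}}

```text
t: 30.18
eef_pos: [0.477, 0.2821, 0.1765]
tool_rot: [-0.0, 0.931, -0.366, 0.001]
contact_force: [0.5, 0.2, 0.2]
gripper_width: 0.999
```

```bash
python3 - <<'E'
from h import *
from scipy.spatial.transform import Rotation as R
o=monitor.get_obs();q=o['tool_rot'];r=R.from_quat(np.r_[q[1:],q[0]])
p=o['eef_pos'];print(p,q.round(4),np.degrees(np.arctan2(*r.as_matrix()[[1,0],0])))
print("tool-frame to (.4715,.3815,.008):",(r.inv().apply(np.array([.4715,.3815,.008])-p)/.2).round(3))
qd=R.from_euler('z',-42.9,degrees=True)*R.from_quat([1,0,0,0]);print("turn",((r.inv()*qd).as_rotvec()/np.pi).round(4))
E
```

```text
[0.47695207 0.28213343 0.17654532] [-3.000e-04  9.306e-01 -3.660e-01  9.000e-04] -42.939273388936364
tool-frame to (.4715,.3815,.008): [-0.36  -0.344  0.843]
turn [-0.0004 -0.0005 -0.0002]
```

>>> {"name": "jog_arm", "arguments": {"plan": [{"x": -0.12,"y": -0.11,"z": 0,"wx": 0,"wy": 0,"wz": 0},{"x": -0.24,"y": -0.22,"z": 0,"wx": 0,"wy": 0,"wz": 0},{"x": -0.36,"y": -0.34,"z": 0.1,"wx": 0,"wy": 0,"wz": 0},{"x": -0.36,"y": -0.344,"z": 0.22,"wx": 0,"wy": 0,"wz": 0},{"x": -0.36,"y": -0.344,"z": 0.34,"wx": 0,"wy": 0,"wz": 0},{"x": -0.36,"y": -0.344,"z": 0.46,"wx": 0,"wy": 0,"wz": 0},{"x": -0.36,"y": -0.344,"z": 0.58,"wx": 0,"wy": 0,"wz": 0},{"x": -0.36,"y": -0.344,"z": 0.7,"wx": 0,"wy": 0,"wz": 0},{"x": -0.36,"y": -0.344,"z": 0.78,"wx": 0,"wy": 0,"wz": 0},{"x": -0.36,"y": -0.344,"z": 0.84,"wx": 0,"wy": 0,"wz": 0},{"x": -0.36,"y": -0.344,"z": 0.84,"wx": 0,"wy": 0,"wz": 0},{"x": -0.36,"y": -0.344,"z": 0.84,"wx": 0,"wy": 0,"wz": 0}]}}

```text
t: 31.18
eef_pos: [0.4721, 0.3804, 0.0082]
tool_rot: [-0.0, 0.93, -0.367, 0.0]
contact_force: [0.1, -0.2, 0.3]
gripper_width: 1.003
```

```bash
python3 -c "
from h import *
a=cams.read_camera('scene')[110:230,360:480,::-1]; b=cams.read_camera('top')[160:260,130:230,::-1]
cv2.imwrite('pics/p.png',cv2.hconcat([cv2.resize(a,(400,400)),cv2.resize(b,(400,400))]))
o=monitor.get_obs();print(o['eef_pos'],o['tool_rot'].round(4),o['contact_force'])"
```

```text
[0.47256739 0.38157734 0.00960597] [-0.0012  0.9304 -0.3665  0.0011] [ 1.41517645  0.14536441 -0.05491335]
```

View pics/p.png

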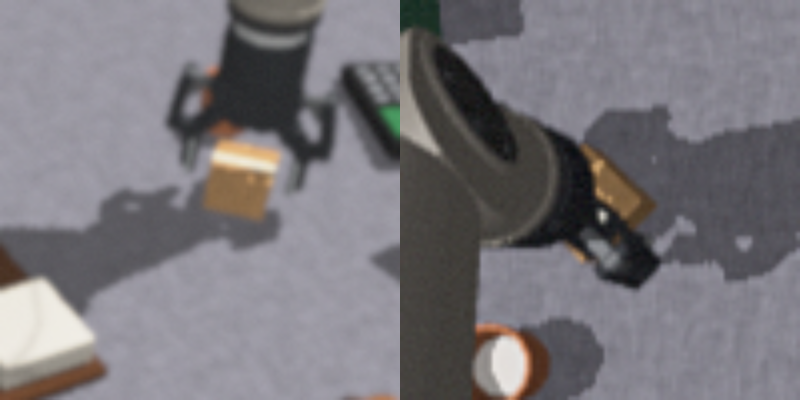

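The jaws straddle the box squarely. I close them.

>>> {"name": "jog_arm", "arguments": {"plan": [{"x": 0,"y": 0,"z": 0,"wx": 0,"wy": 0,"wz": 0},{"x": 0,"y": 0,"z": 0,"wx": 0,"wy": 0,"wz": 0},{"x": 0,"y": 0,"z": 0,"wx": 0,"wy": 0,"wz": 0},{"x": 0,"y": 0,"z": 0,"wx": 0,"wy": 0,"wz": 0},{"x": 0,"y": 0,"z": 0,"wx": 0,"wy": 0,"wz": 0},{"x": 0,"y": 0,"z": 0,"wx": 0,"wy": 0,"wz": 0},{"x": 0,"y": 0,"z": 0,"wx": 0,"wy": 0,"wz": 0}], "hand": -1}}

```text
t: 31.87
eef_pos: [0.4733, 0.3822, 0.0108]
tool_rot: [-0.002, 0.93, -0.366, 0.002]
contact_force: [-0.1, -0.7, 6.0]
gripper_width: 0.647
```

```bash
cat > go.py <<'E'
import sys
from h import *
from scipy.spatial.transform import Rotation as R
x,y,z,yaw=map(float,sys.argv[1:5])
o=monitor.get_obs();q=o['tool_rot'];r=R.from_quat(np.r_[q[1:],q[0]]);p=o['eef_pos']
print(p.round(4),q.round(4),"f",o['contact_force'].round(1),"w",round(o['gripper_width'],3))
qd=R.from_euler('z',yaw,degrees=True)*R.from_quat([1,0,0,0])
print("shift",(r.inv().apply(np.array([x,y,z])-p)/.2).round(3),"turn",((r.inv()*qd).as_rotvec()/np.pi).round(4))
E
python3 go.py .5912 .0995 .17 3.8
```

```text
[0.4733 0.3822 0.0108] [-0.0021  0.9304 -0.3664  0.0016] f [-0.1 -0.7  6. ] w 0.647
shift [ 1.396  0.628 -0.797] turn [-0.0014 -0.0011 -0.2599]
```

>>> {"name": "jog_arm", "arguments": {"plan": [{"x": 0,"y": 0,"z": -0.1,"wx": 0,"wy": 0,"wz": 0},{"x": 0,"y": 0,"z": -0.25,"wx": 0,"wy": 0,"wz": 0},{"x": 0,"y": 0,"z": -0.4,"wx": 0,"wy": 0,"wz": 0},{"x": 0,"y": 0,"z": -0.55,"wx": 0,"wy": 0,"wz": 0},{"x": 0.1,"y": 0.05,"z": -0.7,"wx": 0,"wy": 0,"wz": -0.03},{"x": 0.2,"y": 0.1,"z": -0.8,"wx": 0,"wy": 0,"wz": -0.06},{"x": 0.3,"y": 0.15,"z": -0.8,"wx": 0,"wy": 0,"wz": -0.1},{"x": 0.4,"y": 0.2,"z": -0.8,"wx": 0,"wy": 0,"wz": -0.14},{"x": 0.5,"y": 0.25,"z": -0.8,"wx": -0.001,"wy": -0.001,"wz": -0.17},{"x": 0.6,"y": 0.3,"z": -0.8,"wx": -0.001,"wy": -0.001,"wz": -0.2},{"x": 0.7,"y": 0.35,"z": -0.8,"wx": -0.001,"wy": -0.001,"wz": -0.23},{"x": 0.8,"y": 0.4,"z": -0.8,"wx": -0.001,"wy": -0.001,"wz": -0.26}]}}

```text
t: 32.87
eef_pos: [0.5351, 0.2132, 0.1708]
tool_rot: [-0.0, 0.999, 0.036, 0.0]
contact_force: [0.5, 0.2, -0.5]
gripper_width: 0.651
```

```bash
python3 go.py .5912 .0995 .10 3.8
```

```text
[0.5351 0.2132 0.1708] [-5.000e-04  9.994e-01  3.580e-02  3.000e-04] f [ 0.5  0.2 -0.5] w 0.651
shift [0.239 0.587 0.354] turn [-0.0003 -0.0002  0.0017]
```

>>> {"name": "jog_arm", "arguments": {"plan": [{"x": 0.06,"y": 0.15,"z": 0,"wx": 0,"wy": 0,"wz": 0.0017},{"x": 0.12,"y": 0.3,"z": 0,"wx": 0,"wy": 0,"wz": 0.0017},{"x": 0.18,"y": 0.45,"z": 0,"wx": 0,"wy": 0,"wz": 0.0017},{"x": 0.239,"y": 0.56,"z": 0.05,"wx": 0,"wy": 0,"wz": 0.0017},{"x": 0.239,"y": 0.587,"z": 0.15,"wx": 0,"wy": 0,"wz": 0.0017},{"x": 0.239,"y": 0.587,"z": 0.25,"wx": 0,"wy": 0,"wz": 0.0017},{"x": 0.239,"y": 0.587,"z": 0.35,"wx": 0,"wy": 0,"wz": 0.0017},{"x": 0.239,"y": 0.587,"z": 0.45,"wx": 0,"wy": 0,"wz": 0.0017},{"x": 0.239,"y": 0.587,"z": 0.52,"wx": 0,"wy": 0,"wz": 0.0017},{"x": 0.239,"y": 0.587,"z": 0.56,"wx": 0,"wy": 0,"wz": 0.0017},{"x": 0.239,"y": 0.587,"z": 0.59,"wx": 0,"wy": 0,"wz": 0.0017},{"x": 0.239,"y": 0.587,"z": 0.59,"wx": 0,"wy": 0,"wz": 0.0017}]}}

```text
t: 33.87
eef_pos: [0.5906, 0.0996, 0.052]
tool_rot: [-0.0, 0.999, 0.033, -0.0]
contact_force: [0.1, 0.0, 0.0]
gripper_width: 0.652
```

```bash
python3 -c "
from h import *
snap('scene','r',(320,150,420,250),6)"; python3 go.py .5912 .0995 .0475 3.8
```

```text
[0.5912 0.0996 0.0528] [-4.000e-04  9.994e-01  3.320e-02  2.000e-04] f [ 0.3 -0.4  0.2] w 0.646
shift [-0.     0.001  0.027] turn [-0.0003 -0.0002  0.    ]
```

View pics/r.png

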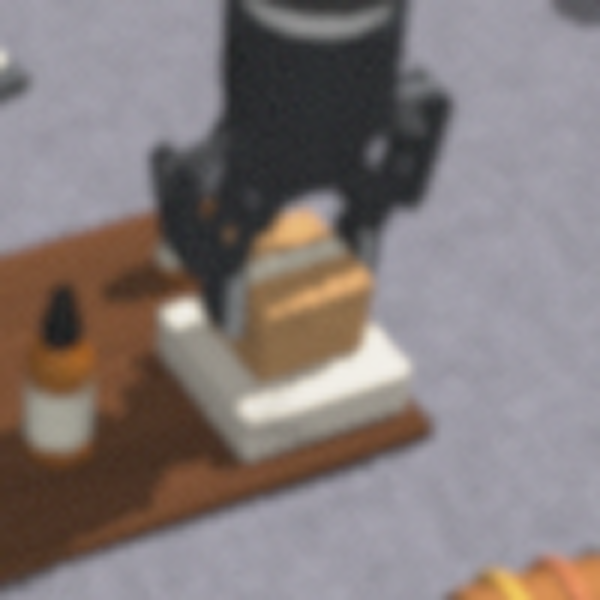

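Square and centred above the block. I lower about 6 mm slowly.

>>> {"name": "jog_arm", "arguments": {"plan": [{"x": 0,"y": 0,"z": 0.008,"wx": 0,"wy": 0,"wz": 0},{"x": 0,"y": 0,"z": 0.015,"wx": 0,"wy": 0,"wz": 0},{"x": 0,"y": 0,"z": 0.02,"wx": 0,"wy": 0,"wz": 0},{"x": 0,"y": 0,"z": 0.024,"wx": 0,"wy": 0,"wz": 0},{"x": 0,"y": 0,"z": 0.028,"wx": 0,"wy": 0,"wz": 0},{"x": 0,"y": 0,"z": 0.028,"wx": 0,"wy": 0,"wz": 0}]}}

```text
t: 34.42
eef_pos: [0.5914, 0.0997, 0.0479]
tool_rot: [-0.001, 0.999, 0.033, 0.0]
contact_force: [-2.1, -0.2, 4.3]
gripper_width: 0.65
```

>>> {"name": "jog_arm", "arguments": {"plan": [{"x": 0,"y": 0,"z": 0,"wx": 0,"wy": 0,"wz": 0},{"x": 0,"y": 0,"z": 0,"wx": 0,"wy": 0,"wz": 0},{"x": 0,"y": 0,"z": 0,"wx": 0,"wy": 0,"wz": 0},{"x": 0,"y": 0,"z": 0,"wx": 0,"wy": 0,"wz": 0},{"x": 0,"y": 0,"z": 0,"wx": 0,"wy": 0,"wz": 0}], "hand": 0.8}}

```text
t: 34.83
eef_pos: [0.5914, 0.0997, 0.0478]
tool_rot: [-0.001, 0.999, 0.033, 0.0]
contact_force: [0.2, -0.7, -0.2]
gripper_width: 0.899
```

>>> {"name": "jog_arm", "arguments": {"plan": [{"x": 0,"y": 0,"z": -0.1,"wx": 0,"wy": 0,"wz": 0},{"x": 0,"y": 0,"z": -0.25,"wx": 0,"wy": 0,"wz": 0},{"x": 0,"y": 0,"z": -0.4,"wx": 0,"wy": 0,"wz": 0},{"x": 0,"y": 0,"z": -0.6,"wx": 0,"wy": 0,"wz": 0},{"x": 0,"y": -0.15,"z": -0.7,"wx": 0,"wy": 0,"wz": 0},{"x": 0,"y": -0.3,"z": -0.8,"wx": 0,"wy": 0,"wz": 0},{"x": 0,"y": -0.5,"z": -0.8,"wx": 0,"wy": 0,"wz": 0},{"x": 0,"y": -0.7,"z": -0.8,"wx": 0,"wy": 0,"wz": 0},{"x": 0,"y": -0.9,"z": -0.8,"wx": 0,"wy": 0,"wz": 0},{"x": 0,"y": -1,"z": -0.8,"wx": 0,"wy": 0,"wz": 0},{"x": 0,"y": -1,"z": -0.8,"wx": 0,"wy": 0,"wz": 0}]}}

```text
t: 35.75
eef_pos: [0.5756, 0.3069, 0.2075]
tool_rot: [-0.002, 0.999, 0.038, -0.0]
contact_force: [-1.3, 1.2, -0.5]
gripper_width: 0.902
```

```bash
python3 - <<'E'
from h import *
snap("top","z_top");snap("scene","z_scene")
sc=[("tin_large_c",.061),("tin_small_c",.086),("gift_box_c",.057),("dropper_c",.057),("short_bottle_c",.041),("round_riser",.012),("block",.012),("ring_cone",.012),("dish",0)]
for n,z in sc:
    print(n,[(c,[(pix2w(c,r["location"],z)[:2].round(3).tolist(),round(r["confidence"],2)) for r in finder.place_of(c,n)[:4]]) for c in("top","scene")])
a=cv2.imread("pics/z_top.png")[120:230,250:410];b=cv2.imread("pics/z_scene.png")[150:290,240:440]
cv2.imwrite("pics/zz.png",cv2.hconcat([cv2.resize(a,(400,275)),cv2.resize(b,(393,275))]))
E
sed -e 's/top0/z_top/' -e '/^show("tin/d;/^snap/d;/^box=/d;/^show("box/d;/^print(hsv/d' seg.py > seg3.py; cat >> seg3.py <<'E'
w2=((S<45)&(V>135)).astype(np.uint8)
for n,p,wd in(("tinS",(.603,-.119,.097),11),):
    u=w2pix("top",p).round().astype(int);show(n,comp(w2,tuple(u),(wd,wd)),p[2])
u=w2pix("top",(.590,.0995,.077)).round().astype(int)
show("box",comp(((S>60)&(H<30)&(V>90)).astype(np.uint8),tuple(u),(17,17)),.077)
E
python3 seg3.py
```

```text
tin_large_c [('top', [([0.61, -0.123], 0.68), ([0.589, -0.115], 0.37)]), ('scene', [([0.608, -0.122], 0.84)])]
tin_small_c [('top', [([0.6, -0.111], 0.72)]), ('scene', [([0.609, -0.116], 0.78)])]
gift_box_c [('top', [([0.59, 0.102], 0.62)]), ('scene', [([0.586, 0.104], 0.72)])]
dropper_c [('top', [([0.672, -0.269], 0.72), ([0.6, -0.011], 0.67), ([0.691, -0.359], 0.47), ([0.494, -0.268], 0.46)]), ('scene', [([0.698, -0.37], 0.83), ([0.687, -0.273], 0.77), ([0.517, -0.274], 0.62), ([0.598, -0.008], 0.55)])]
short_bottle_c [('top', [([0.506, 0.097], 0.49)]), ('scene', [([0.504, 0.101], 0.56)])]
round_riser [('top', [([0.598, -0.114], 0.63)]), ('scene', [])]
block [('top', [([0.59, 0.1], 0.9)]), ('scene', [([0.59, 0.105], 0.83)])]
ring_cone [('top', [([0.511, -0.123], 0.72)]), ('scene', [([0.517, -0.118], 0.58)])]
dish [('top', [([0.385, -0.297], 0.58)]), ('scene', [([0.379, -0.286], 0.83), ([0.582, -0.106], 0.7)])]
block rect [563.6  98.2] [29.6 80.1] 1.0 circ 564.1 98.4 84.5
riser rect [ 637.  -117.4] [25.4 64.2] 14.0 circ 630.3 -119.1 64.5
board rect [556.4 -13.1] [187.9 319.3] 3.3 circ 557.1 -12.2 363.9
tinS rect [ 602.8 -117. ] [51.9 53.4] 0.3 circ 598.7 -117.0 60.5
box rect [571.6  96.8] [26.1 54.1] 1.3 circ 572.8 96.4 58.1
```

View pics/zz.png

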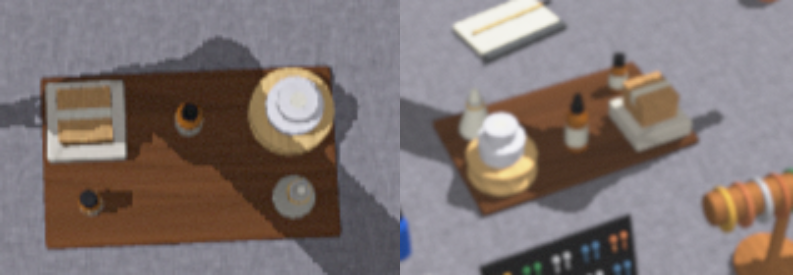

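The close-up shows both tins stacked on the riser, the box square on the block, the pipette bottle midway, the short bottle in front of the block, and the cone in place. All agree with the release poses, and the arm is clear, so I hand in.

```bash
python3 -c "
from station import bot,monitor
print(bot.hand_in(), monitor.get_obs()['t'])"
```

```text
the job is handed in; nothing more can be done
the job is handed in; nothing more can be done
```

The display is set out and the job handed in after about 36 s of the 128 s allowed; the hand-in gives no verdict. I placed all five things one at a time, lowering each until the wrist force showed contact before opening the fingers.

Last checks, in world coordinates:

| Thing | Where it ended | Target |
|---|---|---|
| Large tin | about (0.603, -0.120) | riser centre, about (0.603, -0.118) |
| Small tin | about (0.603, -0.119), from the gripper pose at release | large tin's centre |
| Gift box | detectors (0.590, 0.102) and (0.586, 0.104) | block centre, about (0.590, 0.100) |
| Pipette bottle | detectors (0.600, -0.011) and (0.598, -0.008) | (0.596, -0.010) |
| Short bottle | detectors (0.506, 0.097) and (0.504, 0.101), gripper at release (0.504, 0.094) | (0.502, 0.094) |
| Cone and dish | detectors about where first seen, within their scatter of some mm | not moved |

The box was held at 3.8° when I let go, square with the block. In the last pictures everything stands upright, though I did not view the dish itself.

Some checks failed or disagreed:
- **Shadowed colour segmentation:** in the last picture the arm's shadow made the fits for the small tin, box, block and riser the wrong size, so I did not use them.
- **Small tin:** the two detectors put it at (0.600, -0.111) and (0.609, -0.116), which disagree by 10 mm. My own reading of the top picture is about 4 mm off centre, inside the 10 mm limit.

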